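# Make up two silversmith's tool kits

### The arm

A 6-joint arm with a two-finger parallel gripper is mounted at the origin on the work surface. World frame = base frame: x ahead of the robot, y to its left, z up, the work surface at z = 0. Lengths are in m, angles in rad, forces in N, time in s.
With the tool pointing down it reaches from about 0.275 to 0.75 m from the base axis. Payload 10.2 kg.
Tool frame: the origin (TCP) lies at the very end of the fingers, on their centre line; the grasp point (between the pads) lies 19 mm behind it; y points along the fingers, z is the direction in which the jaws open and shut, and the axes are right-handed (so a half turn about y gives the same grasp; the last joint's range is limited). The gripper opens to 85 mm and grips with 20 to 120 N. Pads are 22 mm wide; open, the fingers measure 114 mm over their backs; the gripper's body (76 mm by 85 mm) begins 54 mm behind the grasp point. The pads swing forward as they close: fully open they stand 13 mm farther back than shut.
Start: joints at [0.98, 0.313, 1.498, -0, 1.331, -0.223], TCP at [0.189, 0.49, 0.201] pointing down, gripper open.
Joint ranges: [-2.94, 2.94], [-0.97, 2.17], [0.19, 2.56], [-1.23, 4.37], [0.02, 3.11], [-2.88, 2.88]. Speed limits (rad/s): [2.39, 2.39, 3.01, 3.14, 3.14, 3.14].

### API

Orientations are given as a unit quaternion [w, x, y, z].
In Python, from station import robot, vision gives the robot as it stands.
- The arm moves only by the tool play_rows, never from a script. Its argument "moves" is one flat list of numbers, 7 for each row, row after row: the shift along the tool's x, y, z each as a share of 40 cm, from -1 to 1, then the turn, a rotation vector about the tool's x, y, z each as a share of 360 degrees, from -1 to 1, then the opening, from 0 (shut) to 1 (fully open). In form: [dx, dy, dz, ax, ay, az, grip, dx, dy, dz, ax, ay, az, grip, ...]. A call has 1 to 5 rows; each row shifts and turns the commanded pose from where the row before left it, along the tool's axes as they then stand; what a row does not reach is not made up. A row lasts 1/12 s, in which the tool goes at most 41.7 mm and 7.16 degrees, less where a joint would pass 70% of its speed; a pose out of reach is approached as far as the arm can. A call with a number of a shift or a turn outside -1 to 1 is refused whole. A call with a gripper value outside its range is refused whole. The fingers move at their own pace and stop on an object; "squeeze" is the grip in N (left out, the last holds). Time passes only in rows, so rows that do not move let the fingers close. It gives the time, the measured TCP pose, the force and the opening at its end, in the units of the state.
- robot.get_state(): the state, without advancing time (a new reading comes with each control period).
- vision.read_camera(name): name is "side" or "top"; returns a dict with "pixels" (480x640x3 uint8, blue, green, red), "vfov" (degrees; the focal length in pixels is half the picture's height over the tangent of half this angle, whatever the lens; pixels are square), "cx", "cy" (the principal point, pixels), "world_from_camera" (4x4, takes a point from camera to world coordinates). Camera axes: x right, y up, looking along -z (the intrinsics and any distortion apply to the point x, -y, -z); pixel columns grow to the right and rows downward; lengths in m; the calibration is good to about 2 mm. A picture is of the moment at which its call begins. There is no depth.
- robot.job_done(): hands the job in, once; it reports no verdict.
The state is a dict: "time": time; "joint_pos": joint angles; "dq": joint speeds; "effort": joint torques, N m; "tool_pos": TCP position; "tool_rot": TCP orientation; "contact_force": force on the tool from outside, world axes, zero at the start; "moment": the same for the moment, N m; "finger_gap": finger opening in m.
Only numpy, scipy, OpenCV 4.12 (cv2) and the standard library are available. Lean on these libraries where they do the work, as an engineer would, in place of code of your own. Each camera call takes 0.05 s, during which the arm holds its last target.

### The job

Make up the tool kits for the next two jobs from the stock on the bench. Into the blue tray go the brass dapping block (cork-lined end), the wooden punch (bare white middle) and the yellow-lidded paste tin (black rubber-lined end); into the red tray go the steel hammer head (cork-lined end) and the domed dark steel stake (black rubber-lined end). Set each thing flat on the floor in the middle of its compartment, the same way up as it is now, and leave the spare amber jar, copper ring and green stone where they are.

Things in the scene. Friction and masses are not known exactly. Their poses are not given: they have to be found in the camera images.
- block_mid (a point): brass dapping block: a 40 mm brass cube with round dark dishes in its faces, about 0.5 kg; its faces are square to its x and y axes. Point: its centre, half-way up; z up as it stands.
- punch_mid (a point): pale wooden doming punch standing upright: a 34 mm diameter cylinder with a round ball top and a thin dark band near its foot, 62 mm tall (straight sides up to 45 mm), about 60 g. Point: its centre, half-way up; z up as it stands.
- tin_mid (a point): round polishing-paste tin, closed: silver body with a yellow lid, 48 mm diameter, 48 mm tall, about 0.12 kg. Point: its centre, half-way up; z up as it stands.
- head_mid (a point): bright steel hammer head without a handle, lying flat: 64 mm long along its x axis, two round faces at the ends, 34 mm tall; a middle block 28 mm long (x) and 30 mm wide (y), with a black oblong eye on top, can be gripped across y. About 0.3 kg. Point: its centre, half-way up; z up as it stands.
- stake_mid (a point): dark steel forming stake standing upright: a plain 40 mm diameter cylinder with a domed top, 57 mm tall (straight sides up to 40 mm), about 0.4 kg. Point: its centre, half-way up; z up as it stands.
- blue_tray: blue-rimmed kit tray, fixed to the bench, 256 by 96 mm, three compartments in a row along its x: cork-lined (tan) centred at x = +84 mm, bare white middle at x = 0, black rubber-lined at x = -84 mm. Compartments 80 (x) by 88 mm inside, floors 5 mm above the bench; rims and partitions 4 mm thick, tops 13 mm above the bench. Origin: centre of the underside; z up.
- red_tray: red-rimmed kit tray, fixed to the bench, 172 by 96 mm, two compartments in a row along its x: cork-lined (tan) centred at x = +42 mm, black rubber-lined at x = -42 mm. Compartments 80 (x) by 88 mm inside, floors 5 mm above the bench; rims and partitions 4 mm thick, tops 13 mm above the bench. Origin: centre of the underside; z up.
- jar_mid (a point): spare, stays where it is: small amber glass jar with a red cap, 38 mm diameter, 50 mm tall. Point: its centre, half-way up; z up as it stands.
- collar_mid (a point): spare, stays where it is: copper ring, 42 mm outside, 26 mm bore, 26 mm tall. Point: its centre, half-way up; z up as it stands.
- stone_mid (a point): spare, stays where it is: green sharpening stone, 55 mm (its x) by 24 mm (its y) by 24 mm tall. Point: its centre, half-way up; z up as it stands.
Not all that is in view belongs to the job. Leave any pink or purple look-alike of the part that bears punch_mid alone.

How it is judged:
By the outcome, as a careful person would: the job done as asked, in the order asked, and still so for the second after the job is handed in, with the robot touching nothing.
It also fails if it takes over 125 s, if anything falls off the work surface, if the arm or the gripper's body presses on something with over 40 N, if the wrist force passes 120 N, or if a joint passes its speed limit or range.

## Working session

There is one attempt and no reset: what is moved stays moved. The work goes in short steps, Python scripts to look and compute and a tool call to move; the robot and the scene stay as the last step left them, time stands still between calls to the robot, and variables do not carry over. Pictures are saved under pics/ and viewed, and the job is handed in when it is done.

Besides the shell and the picture viewer there is one more tool, called after "Call:" in YAML: its name, and indented under it one key for each argument. play_rows: Moves the arm, as the interface text tells. Its arguments: {"type":"object","properties":{"moves":{"type":"array","items":{"type":"number","minimum":-1,"maximum":1}},"squeeze":{"type":"number"}},"required":["moves"]}

```bash
ls; mkdir -p pics; cat > h.py <<'E'
import numpy as np,cv2
from station import robot,vision
def snap(n,tag):
    r=vision.read_camera(n); cv2.imwrite(f'pics/{tag}.png',r['pixels']); np.savez(f'pics/{tag}.npz',**{k:v for k,v in r.items()})
    return r
E
python3 - <<'E'
from h import *
for n in('side','top'):
    r=snap(n,n+'0'); print(n,r.keys(),r['vfov'],r['cx'],r['cy'],np.round(r['world_from_camera'],4).tolist())
print(robot.get_state())
E
```

```text
pics
side dict_keys(['pixels', 'vfov', 'cx', 'cy', 'world_from_camera']) 49.1050658995853 322.02969689565526 232.7696592885546 [[0.9985, 0.0182, -0.0518, 0.5121], [-0.053, 0.5688, -0.8208, -0.7631], [0.0145, 0.8223, 0.5689, 0.5921], [0.0, 0.0, 0.0, 1.0]]
top dict_keys(['pixels', 'vfov', 'cx', 'cy', 'world_from_camera']) 52.3291942790801 326.99490321461514 242.2549590104571 [[-0.0291, 0.9826, -0.1833, 0.393], [-0.9988, -0.0358, -0.0337, -0.0192], [-0.0397, 0.1821, 0.9825, 0.8258], [0.0, 0.0, 0.0, 1.0]]
{'time': 0.1, 'joint_pos': array([ 9.79603520e-01,  3.13387926e-01,  1.49834261e+00, -7.79290863e-06,
        1.33095224e+00, -2.23376911e-01]), 'dq': array([ 0.0006597 , -0.0023755 , -0.00261828, -0.00091179, -0.00027426,
       -0.00121663]), 'effort': array([ 2.53467944e-03, -4.12899005e+01, -2.60141534e+01, -2.15471064e-04,
        3.01195483e-03,  1.42021852e-05]), 'tool_pos': array([0.18864159, 0.4896773 , 0.2009024 ]), 'tool_rot': array([-0.69482758,  0.69553748, -0.12946029,  0.12915987]), 'contact_force': array([ 0.09039575, -0.32248092, -0.60840356]), 'moment': array([ 0.00872846, -0.0317337 ,  0.0921525 ]), 'finger_gap': 0.08535862354700585}
```

View pics/top0.png

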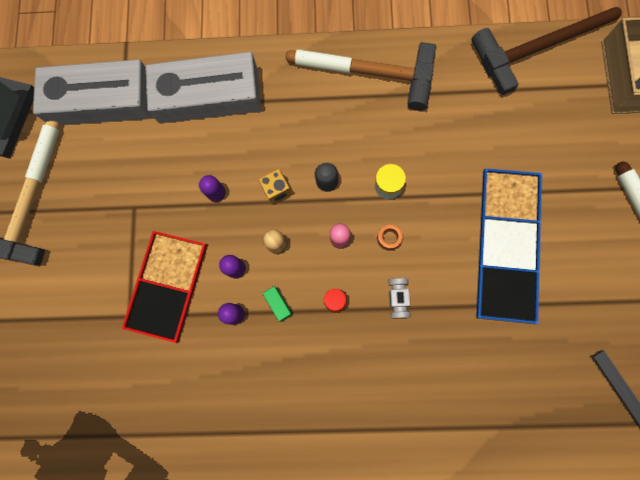

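View pics/side0.png

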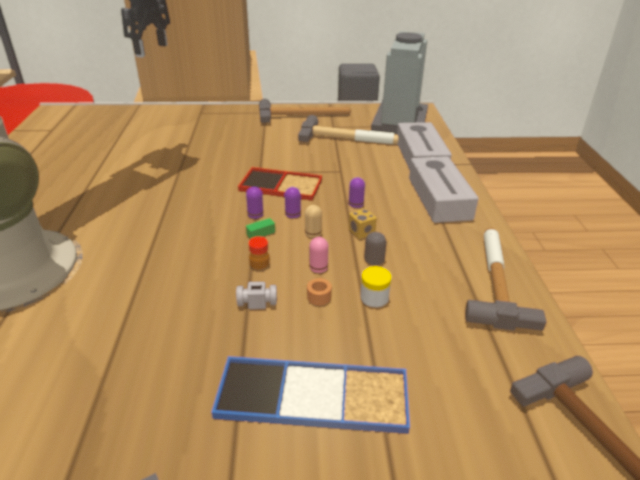

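The top picture (pixels): brass block at (274,186), pale punch at (274,241), and tin at (391,181). The hammer head is at (400,298) and the dark stake at (327,177). Punch look-alikes are purple at (211,187), (232,266) and (231,313), and pink at (340,236). Spares are the jar at (335,300), ring at (390,237) and stone at (277,303). Loose hammers on the bench could be taken for the head at (422,75) and (495,60). Blue tray is on the right, red tray on the left. My choice for the punch is the pale one at (274,241), which I'll check in a close crop.

```bash
python3 - <<'E'
import cv2,numpy as np
t=cv2.imread('pics/top0.png');s=cv2.imread('pics/side0.png')
a=cv2.resize(t[150:345,110:430],None,fx=2.5,fy=2.5,interpolation=cv2.INTER_CUBIC);cv2.imwrite('pics/c1.png',a)
a=cv2.resize(s[160:310,210:410],None,fx=4,fy=4,interpolation=cv2.INTER_CUBIC);cv2.imwrite('pics/c2.png',a)
E
```

```text
(no output)
```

View pics/c1.png

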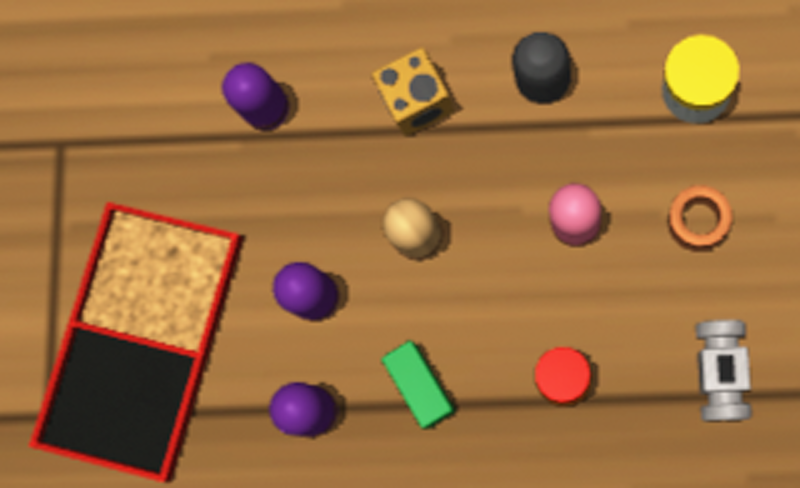

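View pics/c2.png

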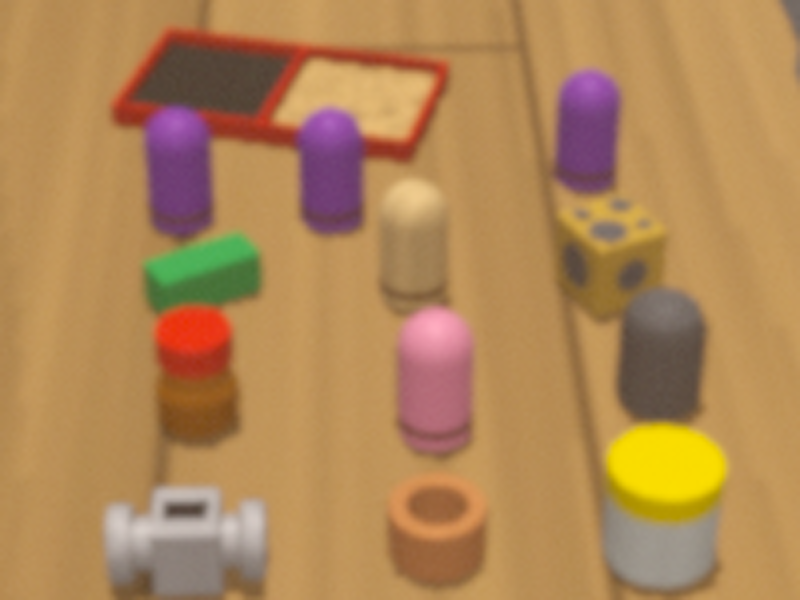

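The crop confirms it: the pale punch has a thin dark foot band, and the others are pink or purple. Next I'll measure by fitting model silhouettes in both views.

```bash
cat >> h.py <<'E'
def cam(tag):
    return dict(np.load(f'pics/{tag}.npz'))
def proj(c,P):
    P=np.atleast_2d(P);T=np.linalg.inv(c['world_from_camera']);q=P@T[:3,:3].T+T[:3,3]
    f=240/np.tan(np.radians(c['vfov'])/2)
    return np.c_[c['cx']+f*q[:,0]/-q[:,2], c['cy']-f*q[:,1]/-q[:,2]]
def back(c,uv,z):
    f=240/np.tan(np.radians(c['vfov'])/2)
    d=c['world_from_camera'][:3,:3]@np.array([(uv[0]-c['cx'])/f,-(uv[1]-c['cy'])/f,-1]);o=c['world_from_camera'][:3,3]
    return o+d*(z-o[2])/d[2]
def cyl(r,z0,z1,n=48):
    a=np.linspace(0,2*np.pi,n,endpoint=False);C=np.c_[r*np.cos(a),r*np.sin(a)]
    return np.vstack([np.c_[C,0*a+z0],np.c_[C,0*a+z1]])
def dome(r,zs,h):
    return np.vstack([cyl(r,0,zs)]+[cyl(r*np.cos(t),zs+(h-zs)*np.sin(t),zs+(h-zs)*np.sin(t)) for t in np.linspace(.1,1.5,8)])
def box(a,b,h,z0=0):
    return np.array([[x,y,z] for x in(-a/2,a/2) for y in(-b/2,b/2) for z in(z0,h)])
def xcyl(r,x0,x1,zc):
    c=cyl(r,x0,x1);return np.c_[c[:,2],c[:,0],c[:,1]+zc]
MODEL=dict(block=[box(.04,.04,.04)],punch=[dome(.017,.045,.062)],tin=[cyl(.024,0,.048)],stake=[dome(.02,.04,.057)],
 head=[box(.028,.03,.034)],jar=[cyl(.019,0,.05)],collar=[cyl(.021,0,.026)],stone=[box(.055,.024,.024)])
def place(P,x,y,w,z=0):
    c,s=np.cos(w),np.sin(w);return np.c_[x+c*P[:,0]-s*P[:,1],y+s*P[:,0]+c*P[:,1],P[:,2]+z]
E
python3 - <<'E'
from h import *
t,s=cam('top0'),cam('side0')
def cr(p,ox,oy,k): return ((p[0]+.5)/k-.5+ox,(p[1]+.5)/k-.5+oy)
# red tray corners top (crop1), rim top z=.013
for n,p in dict(rA=(109,204),rB=(243,236),rC=(168,482),rD=(31,444)).items(): print(n,back(t,cr(p,110,150,2.5),.013).round(4))
for n,p in dict(bA=(484.5,169),bB=(541.5,173),bC=(537.5,322),bD=(477.5,318)).items(): print(n,back(t,p,.013).round(4))
for n,p in dict(bA=(229,358),bB=(409,368),bC=(409,429),bD=(215,417)).items(): print('side',n,back(s,p,.013).round(4))
for n,p,z in [('block',(274,182),.04),('punch',(274,240),.045),('tin',(390.7,178.5),.048),('stake',(326.5,175),.04),('head',(399.7,297.5),.034),('jar',(335,299.5),.05),('collar',(390,236.5),.026),('stone',(277,303),.024)]:
    print(n,back(t,p,z).round(4))
E
```

```text
rA [0.5748 0.3078 0.013 ]
rB [0.5489 0.2141 0.013 ]
rC [0.3854 0.2614 0.013 ]
rD [0.4129 0.3546 0.013 ]
bA [ 0.6628 -0.2658  0.013 ]
bB [ 0.6515 -0.3613  0.013 ]
bC [ 0.4012 -0.3278  0.013 ]
bD [ 0.4105 -0.2325  0.013 ]
side bA [ 0.4145 -0.2391  0.013 ]
side bB [ 0.6702 -0.2678  0.013 ]
side bC [ 0.6515 -0.3657  0.013 ]
side bD [ 0.4057 -0.3376  0.013 ]
block [0.646  0.0939 0.04  ]
punch [0.5456 0.0941 0.045 ]
tin [ 0.6413 -0.1009  0.048 ]
stake [0.6545 0.0052 0.04  ]
head [ 0.4462 -0.1063  0.034 ]
jar [ 0.4453 -0.0026  0.05  ]
collar [ 0.5481 -0.0968  0.026 ]
stone [0.4443 0.0932 0.024 ]
```

```bash
cat > fit.py <<'E'
from h import *
from scipy.optimize import minimize
HSV={'block':((15,90,60),(32,255,255)),}
def gc(img,rect,poly):
    m=np.full(img.shape[:2],cv2.GC_BGD,np.uint8); x,y,w,h=rect; m[y:y+h,x:x+w]=cv2.GC_PR_BGD
    cv2.fillConvexPoly(m,poly.astype(np.int32),cv2.GC_PR_FGD)
    c=poly.mean(0); cv2.fillConvexPoly(m,((poly-c)*.6+c).astype(np.int32),cv2.GC_FGD)
    cv2.grabCut(img,m,None,np.zeros((1,65)),np.zeros((1,65)),6,cv2.GC_INIT_WITH_MASK)
    return ((m==1)|(m==3)).astype(np.uint8)
def hull(c,name,p,k=1):
    return [cv2.convexHull(((proj(c,place(P,*p)))*k).astype(np.float32))[:,0] for P in MODEL[name]]
def mk(c,name,p,shape,o):
    m=np.zeros(shape,np.uint8)
    for h in hull(c,name,p): cv2.fillPoly(m,[np.round((h+.5-o)*16*4).astype(np.int32)],1,shift=4)
    return m
def fit(c,name,p0,yaw):
    h0=np.vstack(hull(c,name,p0)); lo=np.floor(h0.min(0)-9).astype(int); hi=np.ceil(h0.max(0)+9).astype(int)
    img=cv2.resize(c['pixels'][lo[1]:hi[1],lo[0]:hi[0]],None,fx=4,fy=4,interpolation=cv2.INTER_CUBIC)
    poly=(cv2.convexHull(h0.astype(np.float32))[:,0]+.5-lo)*4
    m=gc(img,(8,8,img.shape[1]-16,img.shape[0]-16),poly)
    n,l,st,_=cv2.connectedComponentsWithStats(m); m=(l==1+np.argmax(st[1:,4])).astype(np.uint8)
    def cost(q):
        p=(p0[0]+q[0]/100,p0[1]+q[1]/100,p0[2]+(q[2] if yaw else 0)); a=mk(c,name,p,m.shape,lo); return 1-(a&m).sum()/(a|m).sum()
    n=3 if yaw else 2
    S=np.vstack([np.zeros(n),np.eye(n)*.4])
    r=minimize(cost,np.zeros(n),method='Nelder-Mead',options=dict(initial_simplex=S,xatol=1e-3,fatol=1e-4))
    q=r.x; return (p0[0]+q[0]/100,p0[1]+q[1]/100,p0[2]+(q[2] if yaw else 0)),r.fun
E
python3 - <<'E'
from fit import *
t,s=cam('top0'),cam('side0')
G=dict(block=(.646,.094,.55),punch=(.546,.094,0),tin=(.641,-.101,0),stake=(.654,.005,0),jar=(.445,-.003,0),collar=(.548,-.097,0),stone=(.444,.093,.5))
for n,p in G.items():
    for nm,c in(('top',t),('side',s)):
        q,e=fit(c,n,p,n in('block','stone')); print(n,nm,np.round(q,4),round(e,3))
E
```

```text
block top [0.6443 0.0942 0.5071] 0.095
block side [0.643  0.0932 0.6266] 0.097
punch top [0.5467 0.0948 0.    ] 0.115
punch side [0.5474 0.0932 0.    ] 0.07
tin top [ 0.6431 -0.1004  0.    ] 0.063
tin side [ 0.6433 -0.1022  0.    ] 0.029
stake top [0.6565 0.0054 0.    ] 0.072
stake side [0.6578 0.0044 0.    ] 0.049
jar top [ 0.4453 -0.0025  0.    ] 0.063
jar side [ 0.4457 -0.0048  0.    ] 0.077
collar top [ 0.5489 -0.0965  0.    ] 0.074
collar side [ 0.5499 -0.1007  0.    ] 0.037
stone top [0.4443 0.0938 0.5291] 0.066
stone side [0.444  0.094  0.3477] 0.093
```

```bash
cat > ov.py <<'E'
from fit import *
def edges(P): return P
def tray(L,xs):
    out=[]
    W=.096
    out.append([(-L/2,-W/2,.013),(L/2,-W/2,.013),(L/2,W/2,.013),(-L/2,W/2,.013)])
    for x in xs: out.append([(x-.04,-.044,.005),(x+.04,-.044,.005),(x+.04,.044,.005),(x-.04,.044,.005)])
    return [np.array(o) for o in out]
def overlay(c,items,rect,k,fn):
    x,y,w,h=rect; im=cv2.resize(c['pixels'][y:y+h,x:x+w],None,fx=k,fy=k,interpolation=cv2.INTER_CUBIC)
    for L,col in items:
        for poly in L:
            u=((proj(c,poly)+.5-[x,y])*k).astype(np.int32); cv2.polylines(im,[u],True,col,1,cv2.LINE_AA)
    cv2.imwrite(fn,im)
def boxl(a,b,z0,z1):
    return [np.array([(-a/2,-b/2,z),(a/2,-b/2,z),(a/2,b/2,z),(-a/2,b/2,z)]) for z in(z0,z1)]
E
cat > o1.py <<'E'
from ov import *
t,s=cam('top0'),cam('side0')
red=(.4805,.2845,np.radians(73.5+0)); blue=(.5315,-.2968,np.radians(97.6))
def fr(a,b): return np.degrees(np.arctan2(a[1]-b[1],a[0]-b[0]))
pl=lambda L,p:[place(P,*p) for P in L]
TR=[(pl(tray(.172,(.042,-.042)),(.4805,.2845,np.radians(-16.2))),(255,255,0)),(pl(tray(.256,(.084,0,-.084)),(.5315,-.2968,np.radians(-7.5))),(255,255,0))]
B=[(pl(boxl(.04,.04,0,.04),(.6437,.0937,.53)),(255,0,255)),(pl(boxl(.028,.03,0,.034)+boxl(.064,.03,.017,.017),(.4455,-.107,0.03)),(255,0,255))]
overlay(t,TR,(115,225,100,125),4,'pics/o1.png')
overlay(t,TR,(465,160,90,170),3,'pics/o2.png')
overlay(s,TR,(205,345,215,95),3,'pics/o3.png')
a=[]
for c,r in((t,(250,165,50,45)),(t,(375,270,50,55)),(s,(340,195,50,50)),(s,(230,275,55,45))):
    overlay(c,B,r,7,'pics/tmp.png'); i=cv2.imread('pics/tmp.png'); a.append(cv2.copyMakeBorder(i,0,390-i.shape[0],0,390-i.shape[1],0))
m=np.vstack([np.hstack(a[:2]),np.hstack(a[2:])]);cv2.imwrite('pics/o4.png',cv2.resize(m,(600,600)))
a=[cv2.imread(f'pics/o{i}.png') for i in(1,2)];h=510
cv2.imwrite('pics/o12.png',np.hstack([cv2.copyMakeBorder(i,0,h-i.shape[0],0,0,0) for i in a]))
E
python3 o1.py
```

```text
(no output)
```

View pics/o12.png

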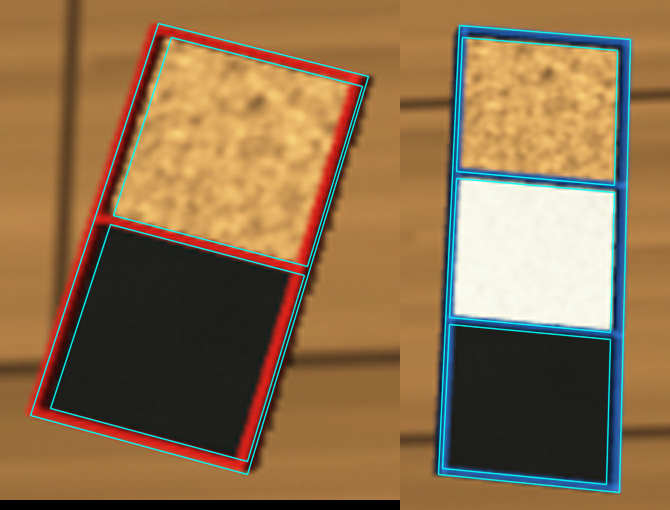

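View pics/o4.png

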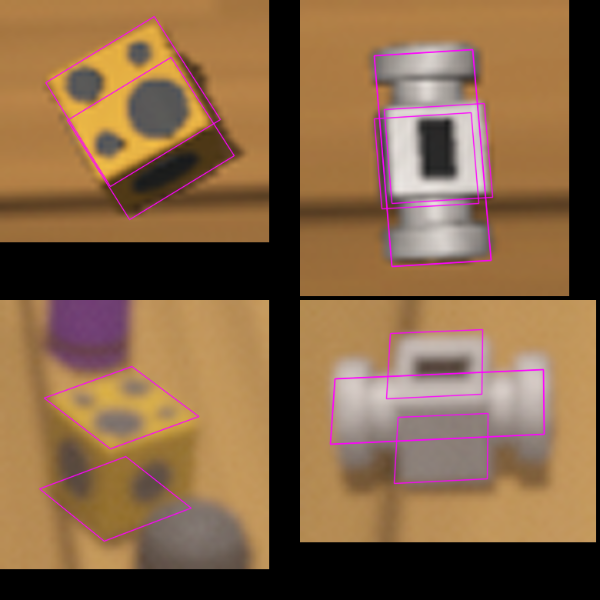

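View pics/o3.png

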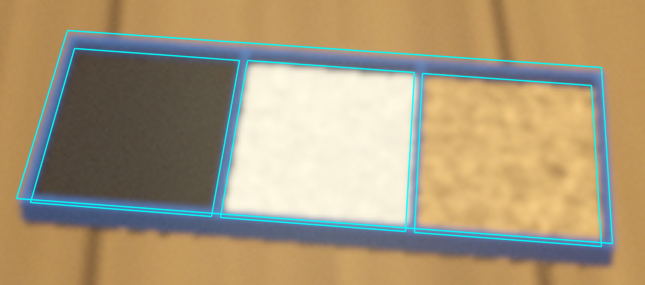

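```bash
cat > go.py <<'E'
import sys
from h import *
from scipy.spatial.transform import Rotation as Ro
def plan(x,y,z,jaw=None,n=None,grip=1.0,sl=.095):
    s=robot.get_state(); q=s['tool_rot'];R=Ro.from_quat([q[1],q[2],q[3],q[0]]);M=R.as_matrix()
    ja=np.degrees(np.arctan2(M[1,2],M[0,2])); p=np.array(s['tool_pos'])
    print('t %.2f tcp %s jaw %.1f tilt %.2f F %s gap %.4f q1 %.2f q6 %.2f'%(s['time'],p.round(4),ja,np.degrees(np.arccos(-M[2,1])),s['contact_force'].round(1),s['finger_gap'],s['joint_pos'][0],s['joint_pos'][5]))
    if jaw is None: jaw=ja
    else:
        jaw=(jaw-ja+90)%180-90+ja
    a=np.radians(jaw);zt=np.array([np.cos(a),np.sin(a),0]);yt=np.array([0,0,-1.]);T=np.c_[np.cross(yt,zt),yt,zt]
    rv=Ro.from_matrix(M.T@T).as_rotvec(); d=np.array([x,y,z])-p
    if n is None: n=int(max(np.ceil(np.linalg.norm(d)/.4/sl),np.ceil(np.linalg.norm(rv)/(2*np.pi)/.0195),1))
    out=[];cp=p.copy();cR=M.copy()
    for i in range(n):
        sh=np.round(cR.T@((p+d*(i+1)/n)-cp)/.4,3); tu=np.round(rv/n/(2*np.pi),3)
        if i==n-1: tu=np.round(Ro.from_matrix(cR.T@T).as_rotvec()/(2*np.pi),3)
        cp=cp+cR@sh*.4; cR=cR@Ro.from_rotvec(tu*2*np.pi).as_matrix()
        out.append([float(v)+0. for v in list(sh)+list(tu)]+[grip])
    for k in range(0,n,5): print(','.join('%g'%v for r in out[k:k+5] for v in r))
if __name__=='__main__':
    v=[None if a=='-' else float(a) for a in sys.argv[1:]]
    plan(*v[:4],grip=v[4] if len(v)>4 else 1.0,n=int(v[5]) if len(v)>5 else None)
E
python3 go.py .6437 .0937 .13 31
```

```text
t 0.10 tcp [0.1886 0.4897 0.2009] jaw 68.9 tilt 0.06 F [ 0.1 -0.3 -0.6] gap 0.0854 q1 0.98 q6 -0.22
0.089,0.011,-0.032,0,0.007,0,1,0.09,0.011,-0.028,0,0.007,0,1,0.091,0.011,-0.025,0,0.007,0,1,0.092,0.011,-0.02,0,0.007,0,1,0.093,0.011,-0.016,0,0.007,0,1
0.093,0.012,-0.012,0,0.007,0,1,0.094,0.011,-0.008,0,0.007,0,1,0.094,0.011,-0.004,0,0.007,0,1,0.094,0.011,0,0,0.007,0,1,0.094,0.011,0.005,0,0.007,0,1
0.094,0.011,0.009,0,0.007,0,1,0.094,0.011,0.012,0,0.007,0,1,0.092,0.011,0.017,0,0.007,0,1,0.092,0.011,0.021,0,0.007,0,1,0.091,0.011,0.025,0,0.007,0,1
0.09,0.011,0.029,0,0,0,1
```

Call:
play_rows:
  moves: [0.089,0.011,-0.032,0,0.007,0,1,0.09,0.011,-0.028,0,0.007,0,1,0.091,0.011,-0.025,0,0.007,0,1,0.092,0.011,-0.02,0,0.007,0,1,0.093,0.011,-0.016,0,0.007,0,1]
  squeeze: 40

```text
time: 0.52
tool_pos: [0.332, 0.3647, 0.179]
tool_rot: [-0.676, 0.677, -0.206, 0.205]
contact_force: [-0.1, 0.5, -0.5]
finger_gap: 0.0854
```

Call:
play_rows:
  moves: [0.093,0.012,-0.012,0,0.007,0,1,0.094,0.011,-0.008,0,0.007,0,1,0.094,0.011,-0.004,0,0.007,0,1,0.094,0.011,0,0,0.007,0,1,0.094,0.011,0.005,0,0.007,0,1]

```text
time: 0.93
tool_pos: [0.4741, 0.241, 0.1566]
tool_rot: [-0.65, 0.65, -0.279, 0.278]
contact_force: [-0.2, 0.1, -0.6]
finger_gap: 0.0854
```

Call:
play_rows:
  moves: [0.094,0.011,0.009,0,0.007,0,1,0.094,0.011,0.012,0,0.007,0,1,0.092,0.011,0.017,0,0.007,0,1,0.092,0.011,0.021,0,0.007,0,1,0.091,0.011,0.025,0,0.007,0,1]

```text
time: 1.35
tool_pos: [0.6164, 0.1173, 0.1344]
tool_rot: [-0.615, 0.616, -0.348, 0.348]
contact_force: [0.1, 0.2, -0.4]
finger_gap: 0.0855
```

Call:
play_rows:
  moves: [0.09,0.011,0.029,0,0,0,1,0,0,0,0,0,0,1]

```text
time: 1.52
tool_pos: [0.6467, 0.0889, 0.128]
tool_rot: [-0.614, 0.616, -0.349, 0.349]
contact_force: [-0.8, 0.4, -0.2]
finger_gap: 0.0855
```

```bash
python3 go.py .6437 .0937 .006 31 1; python3 - <<'E'
from h import *
snap('top','t1');snap('side','s1')
E
```

```text
t 1.52 tcp [0.6467 0.0889 0.128 ] jaw 30.8 tilt 0.11 F [-0.8  0.4 -0.2] gap 0.0855 q1 -0.04 q6 -0.58
-0.004,0.076,0,0,0,0,1,-0.003,0.077,0,0,0,0,1,-0.004,0.076,0,0,0,0,1,-0.003,0.076,0,0,0,0,1
```

Call:
play_rows:
  moves: [-0.004,0.076,0,0,0,0,1,-0.003,0.077,0,0,0,0,1,-0.004,0.076,0,0,0,0,1,-0.003,0.04,0,0,0,0,1,0,0,0,0,0,0,1]

```text
time: 2.03
tool_pos: [0.6378, 0.1002, 0.0194]
tool_rot: [-0.615, 0.617, -0.349, 0.345]
contact_force: [-0.3, -0.3, -0.3]
finger_gap: 0.0855
```

```bash
python3 go.py .6437 .0937 .007 31 1; python3 - <<'E'
from h import *
a=snap('top','t2')['pixels'][130:250,220:340];b=snap('side','s2')['pixels'][140:260,300:420]
cv2.imwrite('pics/v2.png',cv2.resize(np.hstack([a,b]),None,fx=3.3,fy=3.3,interpolation=cv2.INTER_CUBIC))
E
```

```text
t 2.03 tcp [0.6378 0.1002 0.0194] jaw 31.2 tilt 0.42 F [-0.3 -0.3 -0.3] gap 0.0855 q1 -0.03 q6 -0.57
0.022,0.031,0.004,0.001,0.001,-0.001,1
```

View pics/v2.png

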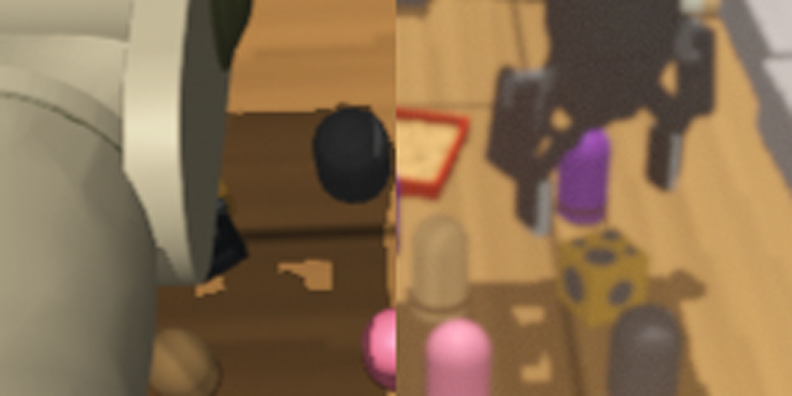

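```bash
python3 go.py .6437 .0937 .007 31 1; python3 - <<'E'
from h import *
from scipy.spatial.transform import Rotation as Ro
s=robot.get_state();q=s['tool_rot'];M=Ro.from_quat([q[1],q[2],q[3],q[0]]).as_matrix();p=s['tool_pos']
c=cam('s2')
for k in(-.0427,.0427): print((((proj(c,p+M[:,2]*k+M[:,1]*-.013))-[300,140])*3.3+[396,0]).round())
print(((proj(c,[.6437,.0937,.02])-[300,140])*3.3+[396,0]).round(), s['dq'].round(3))
E
```

```text
t 2.13 tcp [0.6408 0.0996 0.0239] jaw 31.2 tilt 0.03 F [-0.5 -0.2  0.8] gap 0.0852 q1 -0.03 q6 -0.57
0.016,0.042,-0.002,0,0.001,0,1
[[536. 266.]]
[[650. 224.]]
[[599. 274.]] [-0.007 -0.024 -0.03  -0.002  0.003 -0.001]
```

```bash
cat > chk.py <<'E'
from h import *
import sys
from scipy.spatial.transform import Rotation as Ro
def chk(tag,half=100,back_=.013):
    r=snap('side','s'+tag);rt=None
    s=robot.get_state();q=s['tool_rot'];M=Ro.from_quat([q[1],q[2],q[3],q[0]]).as_matrix();p=s['tool_pos']
    print(p.round(4),s['finger_gap'])
    out=[]
    rt=snap('top','t'+tag)
    for c in(r,rt):
        im=c['pixels'].copy();ctr=proj(c,p)[0].astype(int);x=np.clip(ctr[0]-60,0,519);y=np.clip(ctr[1]-60,0,359)
        im=cv2.resize(im[y:y+120,x:x+120],None,fx=3.3,fy=3.3,interpolation=cv2.INTER_CUBIC)
        g=s['finger_gap']/2
        for P in (p,p+M[:,2]*g,p-M[:,2]*g,p+M[:,2]*g-M[:,1]*back_,p-M[:,2]*g-M[:,1]*back_):
            cv2.circle(im,tuple(((proj(c,P)[0]+.5-[x,y])*3.3).astype(int)),3,(255,0,255),-1)
        out.append(im)
    cv2.imwrite(f'pics/k{tag}.png',np.hstack(out))
if __name__=='__main__': chk(sys.argv[1])
E
python3 chk.py 3
```

```text
[0.6416 0.0994 0.0249] 0.0855911498471362
```

View pics/k3.png

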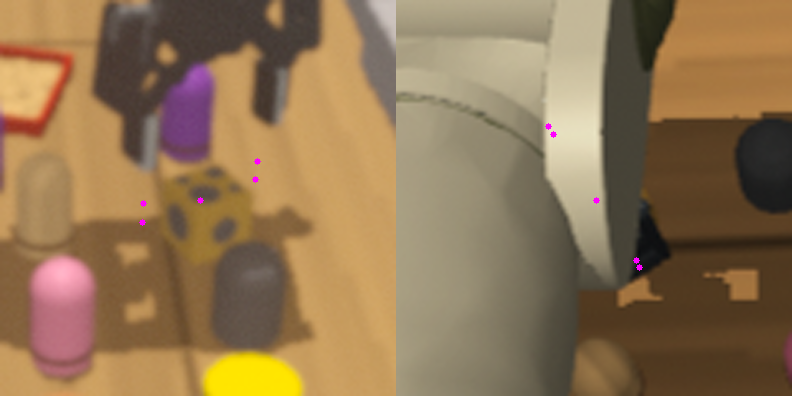

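```bash
python3 - <<'E'
from h import *
from scipy.spatial.transform import Rotation as Ro
p=np.array([.18864,.48968,.2009]);q=[-0.69482758,  0.69553748, -0.12946029,  0.12915987];M=Ro.from_quat([q[1],q[2],q[3],q[0]]).as_matrix()
c=cam('side0')
for b in(0,.013,.03):
  print(b,[proj(c,p+M[:,2]*k-M[:,1]*b).round(1).tolist() for k in(-.0427,.0427)])
im=cv2.resize(c['pixels'][0:100,80:220],None,fx=5,fy=5,interpolation=cv2.INTER_CUBIC);
for b in (0,.013):
  for k in(-.0427,.0427): cv2.circle(im,tuple(((proj(c,p+M[:,2]*k-M[:,1]*b)[0]-[80,0])*5).astype(int)),3,(255,0,255),-1)
cv2.imwrite('pics/v3.png',im)
E
```

```text
0 [[[143.4, 74.3]], [[163.8, 63.7]]]
0.013 [[[142.4, 68.6]], [[162.9, 58.2]]]
0.03 [[[141.0, 61.0]], [[161.8, 51.0]]]
```

View pics/v3.png

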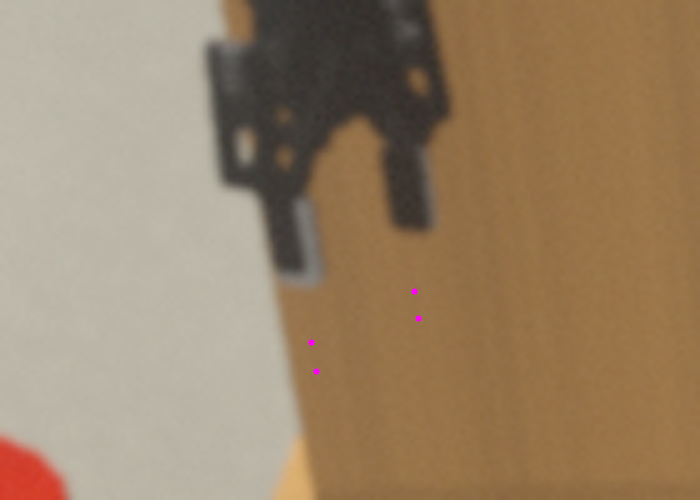

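Call:
play_rows:
  moves: [0.015,0.042,-0.002,0,0,0,1,0,0,0,0,0,0,1,0,0,0,0,0,0,1]

```text
time: 2.48
tool_pos: [0.6435, 0.0932, 0.007]
tool_rot: [0.616, -0.616, 0.348, -0.348]
contact_force: [0.6, 0.1, -0.2]
finger_gap: 0.0857
```

```bash
python3 chk.py 4;python3 go.py .6437 .0937 .007 31 1
```

```text
[0.6438 0.0933 0.0074] 0.08560683959049804
t 2.58 tcp [0.6439 0.0934 0.0075] jaw 31.1 tilt 0.09 F [0.7 0.6 0.1] gap 0.0854 q1 -0.04 q6 -0.58
-0.001,0.001,0,0,0,0,1
```

View pics/k4.png

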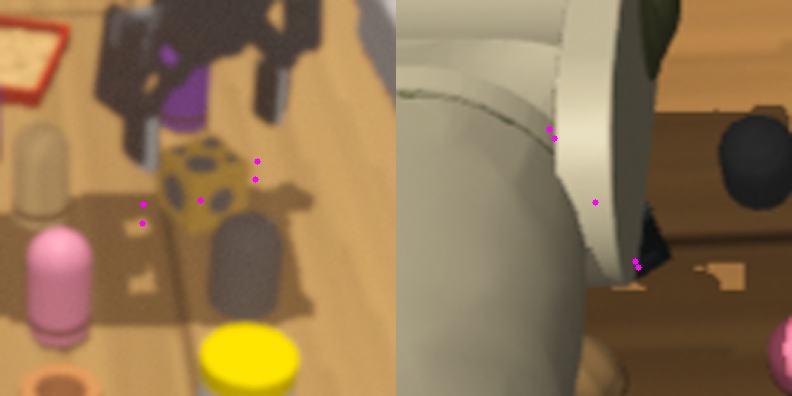

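The side view shows the fingertips about 11 px (some 25 mm) higher than the reported TCP implies. A gentle close will show whether the pads reach the block.

Call:
play_rows:
  moves: [0,0,0,0,0,0,0.4,0,0,0,0,0,0,0.4,0,0,0,0,0,0,0.4,0,0,0,0,0,0,0.4,0,0,0,0,0,0,0.4]
  squeeze: 20

```text
time: 3.0
tool_pos: [0.6441, 0.0935, 0.007]
tool_rot: [0.616, -0.615, 0.347, -0.348]
contact_force: [1.6, 2.7, 4.5]
finger_gap: 0.039
```

```bash
python3 chk.py 5;python3 go.py .6437 .0937 .007 31 .4
```

```text
[0.6441 0.0935 0.007 ] 0.039406026193842876
t 3.10 tcp [0.6441 0.0935 0.007 ] jaw 31.1 tilt 0.11 F [1.4 2.6 4.6] gap 0.0395 q1 -0.04 q6 -0.58
-0.001,0,-0.001,0,0,0,0.4
```

View pics/k5.png

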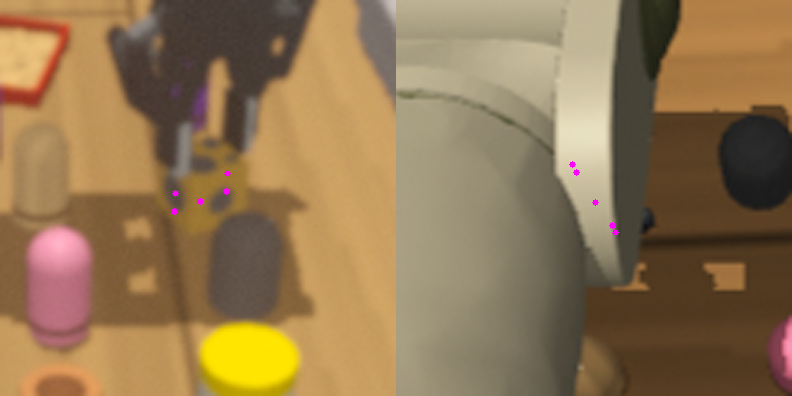

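The gap stopped at 39.5 mm, so the block is between the pads. I'll firm up the grip and lift.

Call:
play_rows:
  moves: [0,0,0,0,0,0,0.3,0,0,0,0,0,0,0.3,0,-0.03,0,0,0,0,0.3,0,-0.07,0,0,0,0,0.3,0,-0.07,0,0,0,0,0.3]
  squeeze: 60

```text
time: 3.52
tool_pos: [0.6416, 0.093, 0.0731]
tool_rot: [-0.615, 0.617, -0.349, 0.346]
contact_force: [0.8, 0.1, -5.5]
finger_gap: 0.0361
```

```bash
python3 chk.py 6;python3 go.py .6437 .0937 .12 31 .3
```

```text
[0.645  0.093  0.0805] 0.03558023405725155
t 3.62 tcp [0.6452 0.093  0.0784] jaw 31.1 tilt 0.37 F [ 1.4  1.2 -4.5] gap 0.0357 q1 -0.04 q6 -0.58
-0.002,-0.052,-0.001,0,0,0,0.3,-0.001,-0.052,-0.001,-0.001,0,0.001,0.3
```

View pics/k6.png

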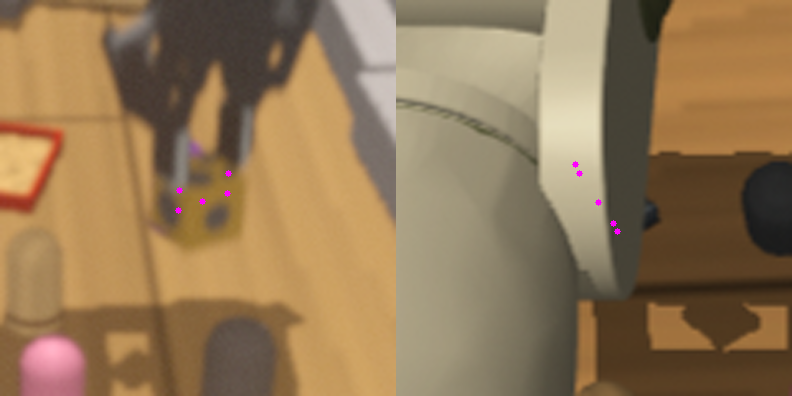

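```bash
python3 go.py .615 -.309 .13 82.5 .3
```

```text
t 3.62 tcp [0.6452 0.093  0.0784] jaw 31.1 tilt 0.37 F [ 1.4  1.2 -4.5] gap 0.0357 q1 -0.04 q6 -0.58
0.075,-0.012,-0.053,0,-0.013,0,0.3,0.07,-0.011,-0.059,0,-0.013,0,0.3,0.065,-0.012,-0.064,0,-0.013,0,0.3,0.059,-0.012,-0.07,0,-0.013,0,0.3,0.054,-0.012,-0.074,0,-0.013,0,0.3
0.048,-0.011,-0.079,0,-0.013,0,0.3,0.041,-0.012,-0.082,0,-0.013,0,0.3,0.034,-0.012,-0.085,0,-0.013,0,0.3,0.027,-0.011,-0.087,0,-0.013,0,0.3,0.02,-0.012,-0.09,0,-0.013,0,0.3
0.012,-0.012,-0.09,0,-0.013,0.001,0.3
```

Call:
play_rows:
  moves: [0.075,-0.06,-0.053,0,-0.013,0,0.3,0.07,-0.05,-0.059,0,-0.013,0,0.3,0.065,-0.02,-0.064,0,-0.013,0,0.3,0.059,0,-0.07,0,-0.013,0,0.3,0.054,0,-0.074,0,-0.013,0,0.3]

```text
time: 4.03
tool_pos: [0.6287, -0.089, 0.1235]
tool_rot: [-0.674, 0.674, -0.215, 0.213]
contact_force: [0.8, -0.1, -6.6]
finger_gap: 0.0361
```

Call:
play_rows:
  moves: [0.048,0,-0.079,0,-0.013,0,0.3,0.041,0,-0.082,0,-0.013,0,0.3,0.034,0,-0.085,0,-0.013,0,0.3,0.027,0,-0.087,0,-0.013,0,0.3,0.02,0,-0.09,0,-0.013,0,0.3]

```text
time: 4.45
tool_pos: [0.615, -0.2719, 0.1225]
tool_rot: [0.704, -0.703, 0.074, -0.072]
contact_force: [1.5, -0.1, -6.0]
finger_gap: 0.0359
```

Call:
play_rows:
  moves: [0.012,0,-0.09,0,-0.013,0,0.3,0,0,0,0,0,0,0.3,0,0,0,0,0,0,0.3]

```text
time: 4.7
tool_pos: [0.6119, -0.3084, 0.122]
tool_rot: [0.706, -0.705, 0.048, -0.045]
contact_force: [-0.8, 1.6, -6.5]
finger_gap: 0.0356
```

```bash
python3 chk.py 7;python3 go.py .615 -.309 .03 82.5 .3
```

```text
[ 0.6125 -0.3067  0.1224] 0.03585730932347045
t 4.80 tcp [ 0.613  -0.3059  0.123 ] jaw 82.6 tilt 0.20 F [-0.4 -0.3 -5.9] gap 0.0357 q1 -0.63 q6 -2.07
0.002,0.078,-0.003,0,0,0,0.3,0.002,0.077,-0.002,0,0,0,0.3,0.003,0.078,-0.003,0,0,0,0.3
```

View pics/k7.png

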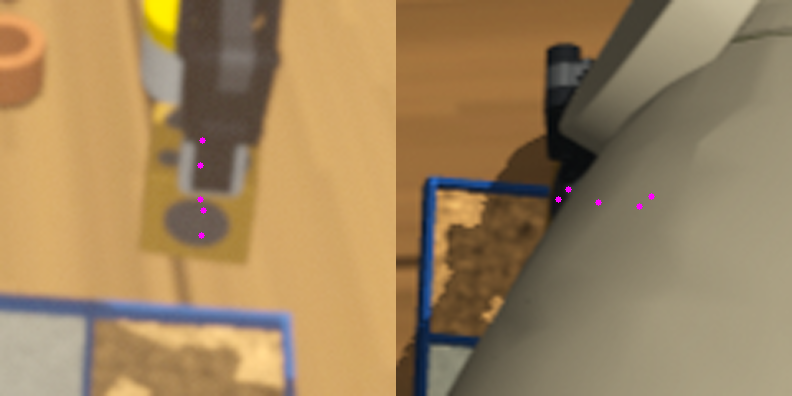

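Call:
play_rows:
  moves: [0.002,0.078,-0.003,0,0,0,0.3,0.002,0.077,-0.003,0,0,0,0.3,0.002,0.072,-0.002,0,0,0,0.3,0,0,0,0,0,0,0.3,0,0,0,0,0,0,0.3]

```text
time: 5.22
tool_pos: [0.6152, -0.3086, 0.0331]
tool_rot: [0.706, -0.705, 0.046, -0.044]
contact_force: [0.4, -0.2, -4.8]
finger_gap: 0.0355
```

```bash
python3 chk.py 8;python3 go.py .615 -.309 .013 82.5 .3
```

```text
[ 0.6163 -0.3097  0.0354] 0.03562311367966984
t 5.32 tcp [ 0.6168 -0.3103  0.0366] jaw 82.7 tilt 0.19 F [ 0.1  0.4 -5. ] gap 0.0358 q1 -0.64 q6 -2.08
-0.005,0.059,0.003,0,0,0,0.3
```

View pics/k8.png

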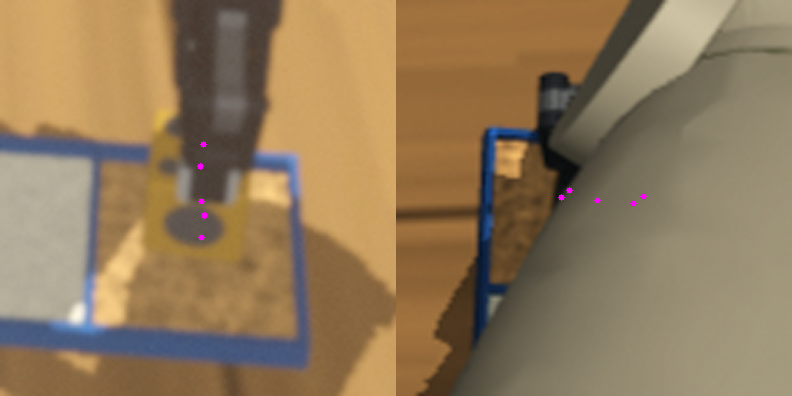

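Call:
play_rows:
  moves: [-0.005,0.03,0.003,0,0,0,0.3,0,0.027,0,0,0,0,0.3,0,0,0,0,0,0,0.3,0,0,0,0,0,0,0.3]

```text
time: 5.65
tool_pos: [0.6142, -0.3092, 0.0125]
tool_rot: [-0.705, 0.706, -0.045, 0.046]
contact_force: [-0.5, -1.1, -3.8]
finger_gap: 0.0359
```

```bash
python3 chk.py 9;python3 go.py .615 -.309 .013 82.5 .3
```

```text
[ 0.6142 -0.3091  0.0125] 0.035464266973223926
t 5.75 tcp [ 0.6143 -0.3091  0.0124] jaw 82.6 tilt 0.10 F [ 0.7 -1.  -2.8] gap 0.0357 q1 -0.64 q6 -2.08
0.002,-0.001,0,0,0,0,0.3
```

View pics/k9.png

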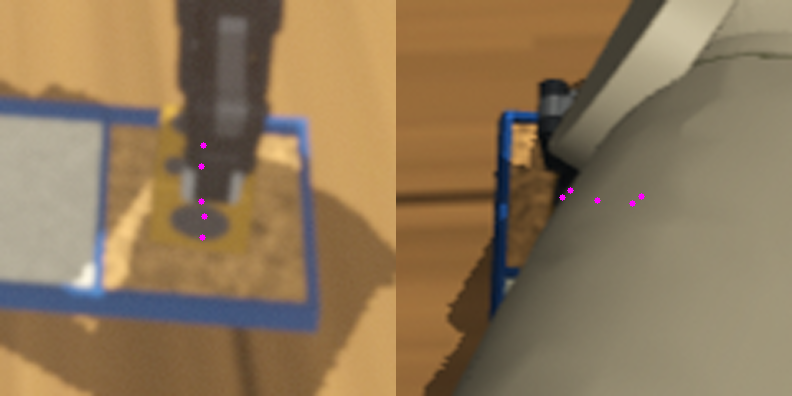

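Call:
play_rows:
  moves: [0,0.002,0,0,0,0,0.3,0,0,0,0,0,0,0.62,0,0,0,0,0,0,0.62,0,0,0,0,0,0,0.62,0,0,0,0,0,0,0.62]

```text
time: 6.17
tool_pos: [0.6139, -0.3089, 0.0108]
tool_rot: [-0.706, 0.706, -0.045, 0.046]
contact_force: [0.6, -1.0, 0.4]
finger_gap: 0.0528
```

Call:
play_rows:
  moves: [0,-0.03,0,0,0,0,0.62,0,-0.08,0,0,0,0,0.62,0,-0.1,0,0,0,0,1,0,-0.1,0,0,0,0,1,0,0,0,0,0,0,1]

```text
time: 6.58
tool_pos: [0.6166, -0.3107, 0.1452]
tool_rot: [-0.703, 0.709, -0.041, 0.05]
contact_force: [1.0, -0.6, 2.3]
finger_gap: 0.0851
```

```bash
python3 chk.py 10;python3 go.py .5470 .0940 .12 0 1
```

```text
[ 0.6155 -0.31    0.1408] 0.08543390943481854
t 6.68 tcp [ 0.6144 -0.3093  0.1373] jaw 82.6 tilt 0.25 F [ 0.4  0.8 -0. ] gap 0.0856 q1 -0.64 q6 -2.08
-0.025,0.003,0.082,0,0.019,0,1,-0.034,0.004,0.078,0,0.019,0,1,-0.043,0.003,0.073,0,0.019,0,1,-0.052,0.003,0.068,0,0.019,0,1,-0.059,0.004,0.061,0,0.019,0,1
-0.067,0.003,0.053,0,0.019,0,1,-0.072,0.003,0.045,0,0.019,0,1,-0.077,0.004,0.037,0,0.019,0,1,-0.081,0.003,0.027,0,0.019,0,1,-0.083,0.003,0.017,0,0.019,0,1
-0.085,0.004,0.007,0,0.019,0,1,-0.085,0.003,-0.003,-0.001,0.02,0,1
```

```bash
python3 - <<'E'
from ov import *
s=cam('s10');pl=lambda L,p:[place(P,*p) for P in L]
overlay(s,[(pl(tray(.256,(.084,0,-.084)),(.532,-.2985,np.radians(-7.5))),(255,255,0))],(205,300,215,140),3.5,'pics/o10.png')
E
```

```text
(no output)
```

View pics/o10.png

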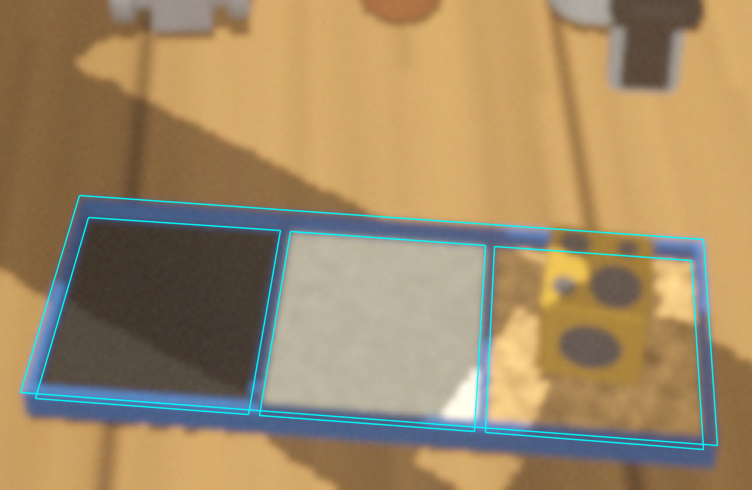

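```bash
python3 go.py .5470 .0940 .12 -7 1
```

```text
t 6.68 tcp [ 0.6144 -0.3093  0.1373] jaw 82.6 tilt 0.25 F [ 0.4  0.8 -0. ] gap 0.0856 q1 -0.64 q6 -2.08
-0.023,0.003,0.075,0,0.019,0,1,-0.032,0.003,0.072,0,0.019,0,1,-0.04,0.003,0.068,0,0.019,0,1,-0.047,0.003,0.063,0,0.019,0,1,-0.055,0.003,0.056,0,0.019,0,1
-0.061,0.003,0.049,0,0.019,0,1,-0.067,0.004,0.042,0,0.019,0,1,-0.071,0.003,0.033,0,0.019,0,1,-0.075,0.003,0.025,0,0.019,0,1,-0.077,0.003,0.016,0,0.019,0,1
-0.078,0.003,0.007,0,0.019,0,1,-0.079,0.003,-0.003,0,0.019,0,1,-0.077,0.003,-0.013,-0.001,0.021,0,1
```

Call:
play_rows:
  moves: [-0.023,0.003,0.075,0,0.019,0,1,-0.032,0.003,0.072,0,0.019,0,1,-0.04,0.003,0.068,0,0.019,0,1,-0.047,0.003,0.063,0,0.019,0,1,-0.055,0.003,0.056,0,0.019,0,1]

```text
time: 7.1
tool_pos: [0.5867, -0.152, 0.1273]
tool_rot: [0.66, -0.66, 0.254, -0.252]
contact_force: [0.6, 0.9, -0.1]
finger_gap: 0.0852
```

Call:
play_rows:
  moves: [-0.061,0.003,0.049,0,0.019,0,1,-0.067,0.004,0.042,0,0.019,0,1,-0.071,0.003,0.033,0,0.019,0,1,-0.075,0.003,0.025,0,0.019,0,1,-0.077,0.003,0.016,0,0.019,0,1]

```text
time: 7.52
tool_pos: [0.5606, 0.0031, 0.1211]
tool_rot: [-0.556, 0.557, -0.437, 0.435]
contact_force: [0.5, 0.3, -0.1]
finger_gap: 0.0854
```

Call:
play_rows:
  moves: [-0.078,0.003,0.007,0,0.019,0,1,-0.079,0.003,-0.003,0,0.019,0,1,-0.077,0.003,-0.013,0,0.019,0,1,0,0,0,0,0,0,1,0,0,0,0,0,0,1]

```text
time: 7.93
tool_pos: [0.5452, 0.0955, 0.1176]
tool_rot: [0.472, -0.473, 0.527, -0.526]
contact_force: [-0.1, 0.3, -0.3]
finger_gap: 0.0856
```

```bash
python3 chk.py 11;python3 go.py .5470 .0940 .005 -7 1
```

```text
[0.5457 0.0944 0.1178] 0.08517238580492197
t 8.03 tcp [0.546  0.0937 0.118 ] jaw -6.2 tilt 0.07 F [ 0.5 -0.7 -0.6] gap 0.0854 q1 -0.04 q6 0.07
0,0.094,0.001,0,0.001,0,1,-0.001,0.094,0.001,0,0.001,0,1,0,0.094,0.001,0,0,0,1
```

View pics/k11.png

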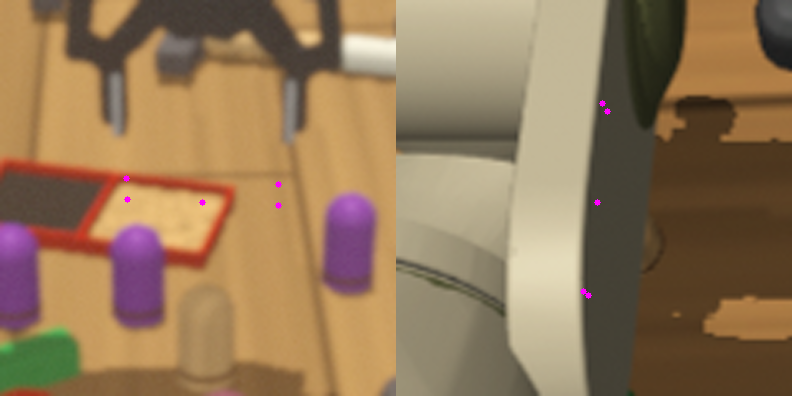

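Call:
play_rows:
  moves: [0,0.094,0.001,0,0.001,0,1,-0.001,0.094,0.001,0,0,0,1,0,0.07,0.001,0,0,0,1,0,0,0,0,0,0,1,0,0,0,0,0,0,1]

```text
time: 8.45
tool_pos: [0.5471, 0.0936, 0.015]
tool_rot: [0.469, -0.47, 0.529, -0.528]
contact_force: [-0.1, 0.5, -0.2]
finger_gap: 0.0853
```

```bash
python3 chk.py 12;python3 go.py .5470 .0940 .004 -7 1
```

```text
[0.5483 0.0938 0.0165] 0.08571381020638891
t 8.55 tcp [0.5487 0.094  0.0173] jaw -6.7 tilt 0.17 F [-0.2  0.5  0.3] gap 0.0852 q1 -0.04 q6 0.08
0,0.033,-0.004,0,0.001,0,1
```

View pics/k12.png

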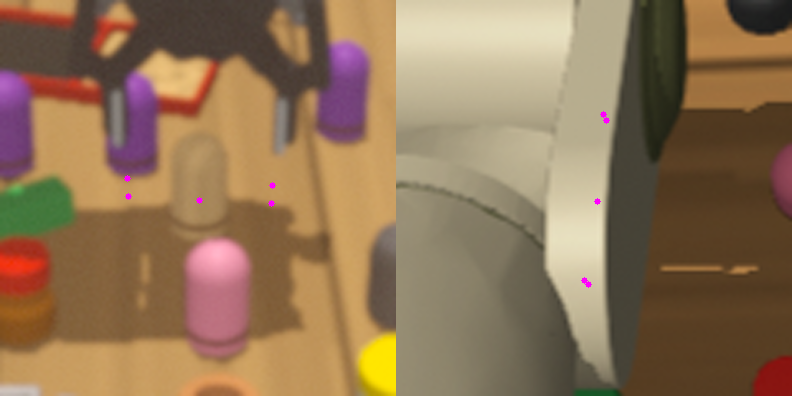

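Call:
play_rows:
  moves: [0,0.033,-0.004,0,0.001,0,1,0,0,0,0,0,0,1,0,0,0,0,0,0,0.25,0,0,0,0,0,0,0.25,0,0,0,0,0,0,0.25]
  squeeze: 30

```text
time: 8.97
tool_pos: [0.5465, 0.0947, 0.0033]
tool_rot: [-0.469, 0.468, -0.529, 0.53]
contact_force: [0.7, -0.4, 0.3]
finger_gap: 0.052
```

Call:
play_rows:
  moves: [0,0,0,0,0,0,0.25,0,0,0,0,0,0,0.25,0,0,0,0,0,0,0.25,0,0,0,0,0,0,0.25]

```text
time: 9.3
tool_pos: [0.5463, 0.0948, 0.0029]
tool_rot: [-0.469, 0.468, -0.529, 0.53]
contact_force: [-1.4, -1.0, 5.7]
finger_gap: 0.0325
```

```bash
python3 chk.py 13;python3 go.py .5470 .0940 .004 -7 .25
```

```text
[0.5463 0.0948 0.0029] 0.03256648554088323
t 9.40 tcp [0.5463 0.0948 0.0029] jaw -7.0 tilt 0.07 F [-0.9 -0.5  6.5] gap 0.0330 q1 -0.04 q6 0.08
0.002,-0.003,0.002,0,0,0,0.25
```

View pics/k13.png

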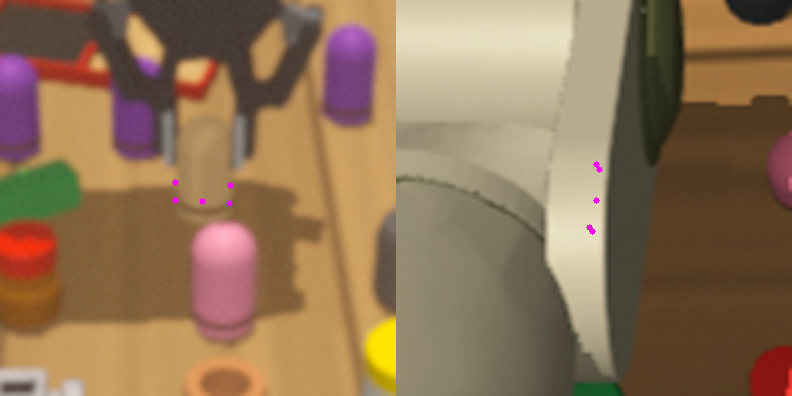

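The gripped tips sit about 30 mm above the reported TCP. That matches the block, which was held only near its top. I'll open and re-grip lower, watching the force.

Call:
play_rows:
  moves: [0,0,0,0,0,0,0.7,0,0,0,0,0,0,0.7,0,0,0,0,0,0,0.7,0,0.018,0,0,0,0,0.7,0,0.018,0,0,0,0,0.7]

```text
time: 9.82
tool_pos: [0.5459, 0.0948, -0.0127]
tool_rot: [-0.468, 0.468, -0.53, 0.53]
contact_force: [0.1, 0.2, 0.2]
finger_gap: 0.0597
```

```bash
python3 go.py .5470 .0940 -.012 -7 .7;  python3 chk.py 14
```

```text
t 9.82 tcp [ 0.5459  0.0948 -0.0127] jaw -7.0 tilt 0.02 F [0.1 0.2 0.2] gap 0.0597 q1 -0.04 q6 0.08
0.002,-0.002,0.003,0,0,0,0.7
[ 0.5448  0.0948 -0.0144] 0.05975291515160091
```

View pics/k14.png

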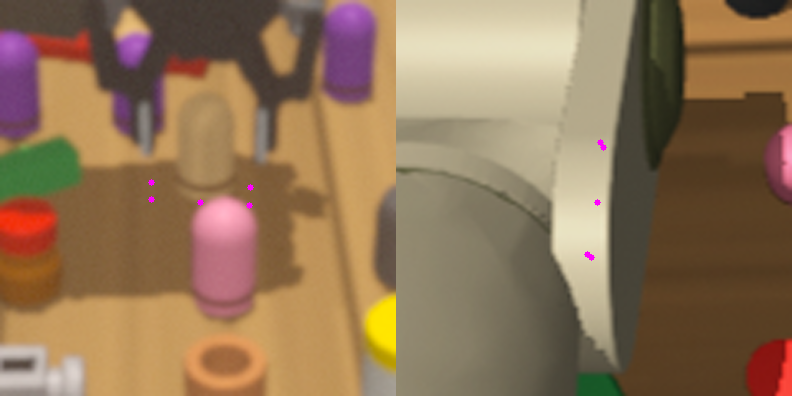

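Call:
play_rows:
  moves: [0.001,0,0,0,0,0,0.25,0,0,0,0,0,0,0.25,0,0,0,0,0,0,0.25,0,0,0,0,0,0,0.25,0,0,0,0,0,0,0.25]

```text
time: 10.33
tool_pos: [0.5459, 0.0944, -0.0121]
tool_rot: [-0.468, 0.468, -0.53, 0.53]
contact_force: [0.5, 0.1, 0.2]
finger_gap: 0.0338
```

```bash
python3 go.py .5470 .0940 -.012 -7 .25;  python3 chk.py 15
```

```text
t 10.33 tcp [ 0.5459  0.0944 -0.0121] jaw -7.0 tilt 0.02 F [0.5 0.1 0.2] gap 0.0338 q1 -0.04 q6 0.08
0.001,0,0.003,0,0,0,0.25
[ 0.5458  0.0944 -0.0121] 0.033153624692281065
```

View pics/k15.png

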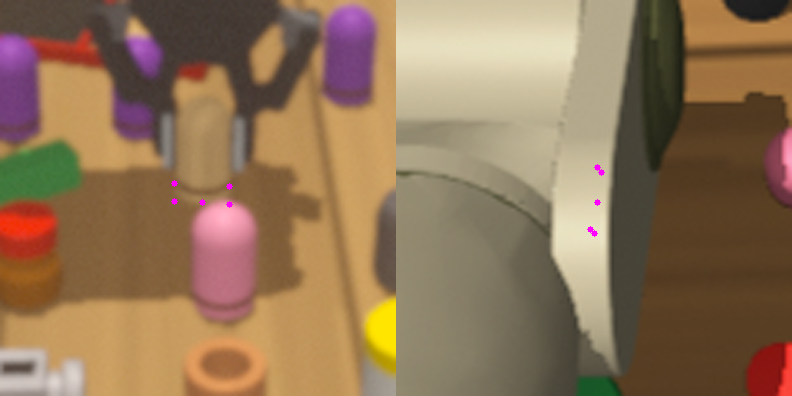

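Call:
play_rows:
  moves: [0,-0.03,0,0,0,0,0.25,0,-0.07,0,0,0,0,0.25,0,-0.09,0,0,0,0,0.25,0,-0.09,0,0,0,0,0.25,0,-0.05,0,0,0,0,0.25]

```text
time: 10.85
tool_pos: [0.5469, 0.0944, 0.1247]
tool_rot: [-0.47, 0.467, -0.528, 0.531]
contact_force: [0.4, 0.9, -0.3]
finger_gap: 0.0331
```

```bash
python3 go.py .532 -.2985 .12 -7.5 .25; python3 chk.py 16
```

```text
t 10.85 tcp [0.5469 0.0944 0.1247] jaw -7.0 tilt 0.31 F [ 0.4  0.9 -0.3] gap 0.0331 q1 -0.04 q6 0.08
0.089,0.001,0.008,0,0,0,0.25,0.089,0.001,0.007,0,0,0,0.25,0.089,0.001,0.008,0,0,0,0.25,0.089,0.001,0.007,0,0,0,0.25,0.089,0.001,0.008,0,0,0,0.25
0.089,0.001,0.007,0,0,0,0.25,0.089,0.001,0.008,0,0,0,0.25,0.089,0.002,0.007,0,0,0,0.25,0.089,0.001,0.008,0,0,0,0.25,0.09,0.001,0.007,0,0,0,0.25
0.089,0.001,0.008,-0.001,0.001,0,0.25
[0.5483 0.0944 0.1273] 0.03275108241073737
```

View pics/k16.png

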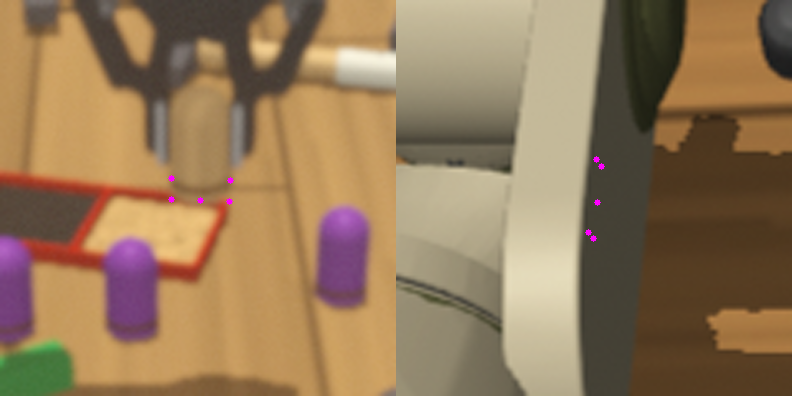

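Call:
play_rows:
  moves: [0.089,0.001,0.008,0,0,0,0.25,0.089,0.001,0.008,0,0,0,0.25,0.089,0.001,0.008,0,0,0,0.25,0.089,0.001,0.008,0,0,0,0.25,0.089,0.001,0.008,0,0,0,0.25]

```text
time: 11.37
tool_pos: [0.5391, -0.0857, 0.1174]
tool_rot: [0.468, -0.469, 0.53, -0.529]
contact_force: [1.1, 0.9, -1.0]
finger_gap: 0.0332
```

Call:
play_rows:
  moves: [0.089,0.001,0.008,0,0,0,0.25,0.089,0.001,0.008,0,0,0,0.25,0.089,0.001,0.008,0,0,0,0.25,0.089,0.001,0.008,0,0,0,0.25,0.089,0.001,0.008,0,0,0,0.25]

```text
time: 11.78
tool_pos: [0.5332, -0.2643, 0.1153]
tool_rot: [0.468, -0.468, 0.53, -0.529]
contact_force: [0.7, 0.3, -0.4]
finger_gap: 0.0334
```

Call:
play_rows:
  moves: [0.085,0.001,0.006,0,0.001,0,0.25,0,0,0,0,0,0,0.25,0,0.08,0,0,0,0,0.25,0,0.08,0,0,0,0,0.25,0,0,0,0,0,0,0.25]

```text
time: 12.2
tool_pos: [0.529, -0.2944, 0.0452]
tool_rot: [0.466, -0.467, 0.535, -0.527]
contact_force: [-0.8, 0.7, -2.2]
finger_gap: 0.0329
```

Call:
play_rows:
  moves: [0,0,0,0,0,0,0.25]

```text
time: 12.28
tool_pos: [0.5314, -0.296, 0.0505]
tool_rot: [0.467, -0.467, 0.532, -0.53]
contact_force: [0.1, 0.2, 0.0]
finger_gap: 0.0328
```

```bash
python3 chk.py 17; python3 go.py .532 -.2985 -.006 -7.5 .25
```

```text
[ 0.5325 -0.2968  0.0524] 0.03301941393568473
t 12.38 tcp [ 0.5329 -0.2972  0.0533] jaw -7.4 tilt 0.14 F [-0.8 -0.1 -0.6] gap 0.0332 q1 -0.70 q6 -0.57
0.002,0.074,-0.001,0,0,0,0.25,0.001,0.074,-0.001,0,0,0,0.25
```

View pics/k17.png

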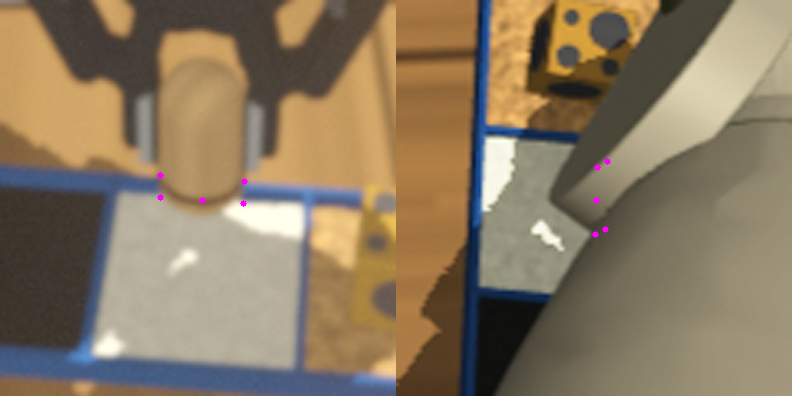

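Call:
play_rows:
  moves: [0.002,0.074,-0.001,0,0,0,0.25,0,0.04,-0.001,0,0,0,0.25,0,0.02,0,0,0,0,0.25,0,0.012,0,0,0,0,0.25,0,0,0,0,0,0,0.25]

```text
time: 12.8
tool_pos: [0.5317, -0.2978, -0.0064]
tool_rot: [-0.467, 0.467, -0.531, 0.531]
contact_force: [-0.1, 0.8, -1.2]
finger_gap: 0.0335
```

```bash
python3 chk.py 18; python3 go.py .532 -.2985 -.006 -7.5 .25
```

```text
[ 0.5319 -0.298  -0.0058] 0.03346607983734347
t 12.90 tcp [ 0.532  -0.2981 -0.0056] jaw -7.4 tilt 0.13 F [-0.1 -0.4 -0.3] gap 0.0332 q1 -0.70 q6 -0.57
0.001,0.001,0,0,0,0,0.25
```

View pics/k18.png

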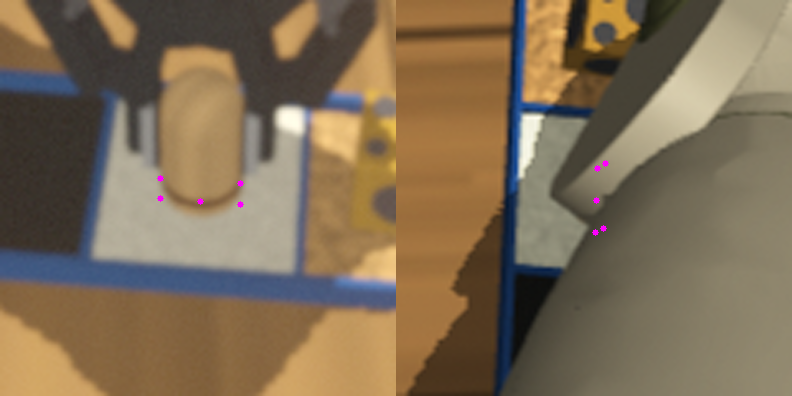

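Call:
play_rows:
  moves: [0,0.003,0,0,0,0,0.25,0,0,0,0,0,0,0.25,0,0,0,0,0,0,0.58,0,0,0,0,0,0,0.58,0,0,0,0,0,0,0.58]

```text
time: 13.32
tool_pos: [0.5313, -0.2976, -0.0081]
tool_rot: [-0.467, 0.467, -0.531, 0.531]
contact_force: [0.7, 0.7, 0.1]
finger_gap: 0.0496
```

Call:
play_rows:
  moves: [0,-0.03,0,0,0,0,0.58,0,-0.08,0,0,0,0,0.58,0,-0.1,0,0,0,0,1,0,-0.1,0,0,0,0,1,0,0,0,0,0,0,1]

```text
time: 13.73
tool_pos: [0.5341, -0.2998, 0.125]
tool_rot: [-0.467, 0.466, -0.526, 0.536]
contact_force: [0.8, 0.2, 1.0]
finger_gap: 0.0832
```

```bash
python3 chk.py 19;python3 go.py .6432 -.1013 .12 -7.5 1
```

```text
[ 0.533  -0.2989  0.1211] 0.08543706270526888
t 13.83 tcp [ 0.5319 -0.298   0.1181] jaw -7.4 tilt 0.22 F [-0.7  0.3 -0.4] gap 0.0853 q1 -0.70 q6 -0.57
-0.087,-0.001,0.035,0,0,0,1,-0.087,-0.001,0.036,0,0,0,1,-0.088,-0.001,0.035,0,0,0,1,-0.087,-0.001,0.036,0,0,0,1,-0.087,0,0.035,0,0,0,1
-0.087,-0.001,0.036,-0.001,0,0,1
```

View pics/s19.png

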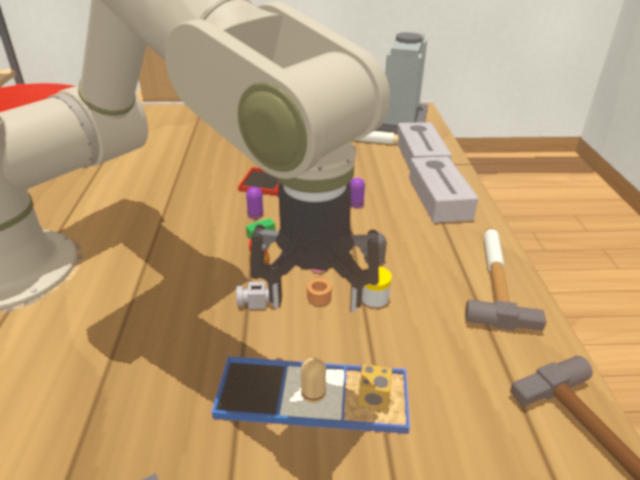

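Call:
play_rows:
  moves: [-0.087,-0.001,0.035,0,0,0,1,-0.087,-0.001,0.036,0,0,0,1,-0.088,-0.001,0.035,0,0,0,1,-0.087,-0.001,0.036,0,0,0,1,-0.087,0,0.035,0,0,0,1]

```text
time: 14.25
tool_pos: [0.6239, -0.1318, 0.1162]
tool_rot: [0.466, -0.467, 0.532, -0.531]
contact_force: [0.7, -1.6, -0.5]
finger_gap: 0.0854
```

Call:
play_rows:
  moves: [-0.087,0,0.035,0,0,0,1,0,0,0,0,0,0,1,0,0,0,0,0,0,1]

```text
time: 14.5
tool_pos: [0.6421, -0.0991, 0.1159]
tool_rot: [0.467, -0.468, 0.531, -0.53]
contact_force: [-0.6, -1.2, -0.3]
finger_gap: 0.0857
```

```bash
python3 chk.py 20;python3 go.py .6432 -.1013 .03 -7.5 1
```

```text
[ 0.6417 -0.1007  0.1161] 0.08527635771395778
t 14.60 tcp [ 0.6416 -0.1015  0.1164] jaw -7.4 tilt 0.11 F [-0.  -1.1 -0.1] gap 0.0855 q1 -0.34 q6 -0.21
0,0.072,0.001,0,0,0,1,-0.001,0.072,0.002,0,0,0,1,0,0.072,0.001,0,0,0,1
```

View pics/k20.png

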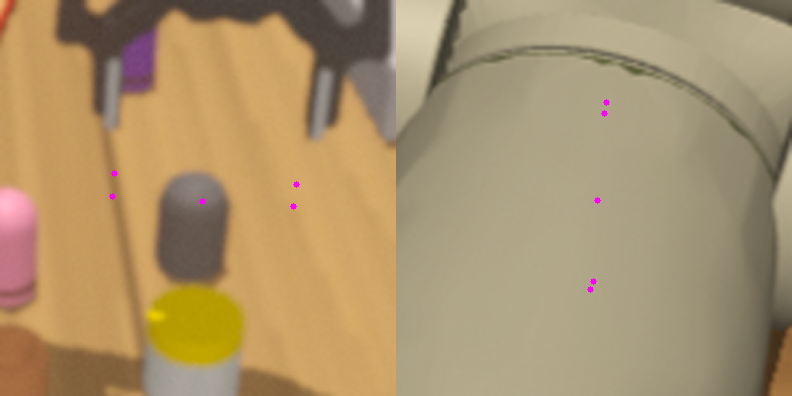

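Call:
play_rows:
  moves: [0,0.072,0.001,0,0,0,1,0,0.072,0.001,0,0,0,1,0,0.072,0.001,0,0,0,1,0,0,0,0,0,0,1,0,0,0,0,0,0,1]

```text
time: 15.02
tool_pos: [0.6425, -0.1022, 0.0303]
tool_rot: [0.466, -0.467, 0.532, -0.531]
contact_force: [0.5, 0.0, 1.1]
finger_gap: 0.0854
```

```bash
python3 chk.py 21;python3 go.py .6432 -.1013 -.006 -7.5 1
```

```text
[ 0.6437 -0.1023  0.0322] 0.0856264481524035
t 15.12 tcp [ 0.6442 -0.1023  0.0331] jaw -7.4 tilt 0.16 F [ 0.7 -0.4  0.9] gap 0.0852 q1 -0.34 q6 -0.21
-0.001,0.049,-0.002,0,0,0,1,-0.001,0.049,-0.001,0,0,0,1
```

View pics/k21.png

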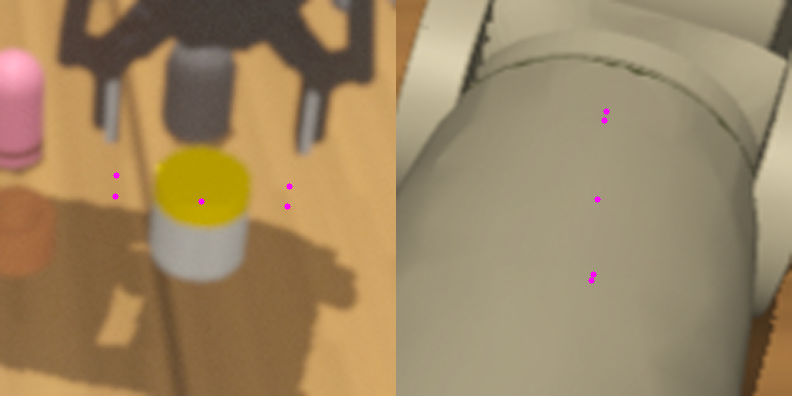

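Next: descend, then close.

Call:
play_rows:
  moves: [-0.001,0.049,-0.002,0,0,0,1,-0.001,0.049,-0.001,0,0,0,1,0,0,0,0,0,0,0.45,0,0,0,0,0,0,0.45,0,0,0,0,0,0,0.45]

```text
time: 15.53
tool_pos: [0.6435, -0.1007, -0.0059]
tool_rot: [-0.467, 0.466, -0.53, 0.532]
contact_force: [0.9, 0.2, 0.4]
finger_gap: 0.0513
```

Call:
play_rows:
  moves: [0,0,0,0,0,0,0.45,0,0,0,0,0,0,0.45,0,0,0,0,0,0,0.45]

```text
time: 15.78
tool_pos: [0.6436, -0.1008, -0.0058]
tool_rot: [-0.467, 0.466, -0.53, 0.532]
contact_force: [-1.2, 0.7, 7.0]
finger_gap: 0.0473
```

```bash
python3 chk.py 22;python3 go.py .6432 -.1013 -.006 -7.5 .45
```

```text
[ 0.6435 -0.1008 -0.0058] 0.0469512633970659
t 15.88 tcp [ 0.6436 -0.1007 -0.0057] jaw -7.4 tilt 0.21 F [-1.6 -0.3  7.7] gap 0.0474 q1 -0.33 q6 -0.21
0.001,0.001,-0.001,-0.001,0,0,0.45
```

View pics/k22.png

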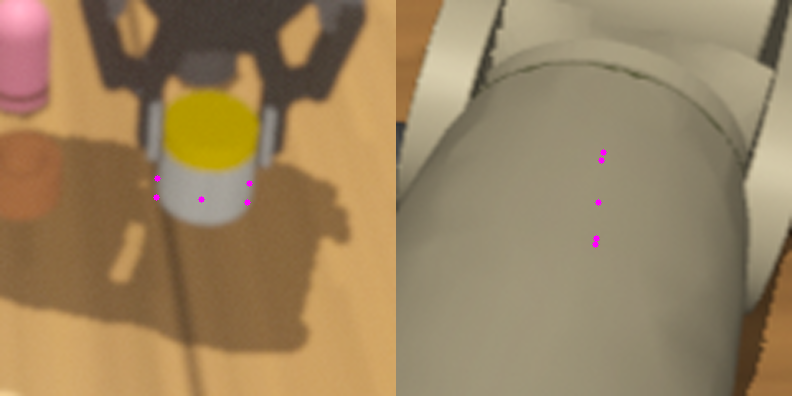

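Call:
play_rows:
  moves: [0,-0.03,0,0,0,0,0.4,0,-0.07,0,0,0,0,0.4,0,-0.09,0,0,0,0,0.4,0,-0.09,0,0,0,0,0.4,0,-0.05,0,0,0,0,0.4]

```text
time: 16.3
tool_pos: [0.6436, -0.1006, 0.1297]
tool_rot: [-0.468, 0.466, -0.529, 0.533]
contact_force: [0.9, 0.6, -0.8]
finger_gap: 0.0469
```

```bash
python3 go.py .449 -.2875 .12 -7.5 .4; python3 chk.py 23
```

```text
t 16.30 tcp [ 0.6436 -0.1006  0.1297] jaw -7.4 tilt 0.37 F [ 0.9  0.6 -0.8] gap 0.0469 q1 -0.33 q6 -0.21
0.066,0.003,-0.053,0,0,0,0.4,0.066,0.003,-0.053,0,0,0,0.4,0.065,0.002,-0.052,0,0,0,0.4,0.066,0.003,-0.053,0,0,0,0.4,0.066,0.003,-0.053,0,0,0,0.4
0.066,0.003,-0.053,0,0,0,0.4,0.065,0.002,-0.053,0,0,0,0.4,0.066,0.003,-0.053,-0.001,0,0,0.4
[ 0.6449 -0.101   0.1327] 0.04691841779537192
```

View pics/k23.png

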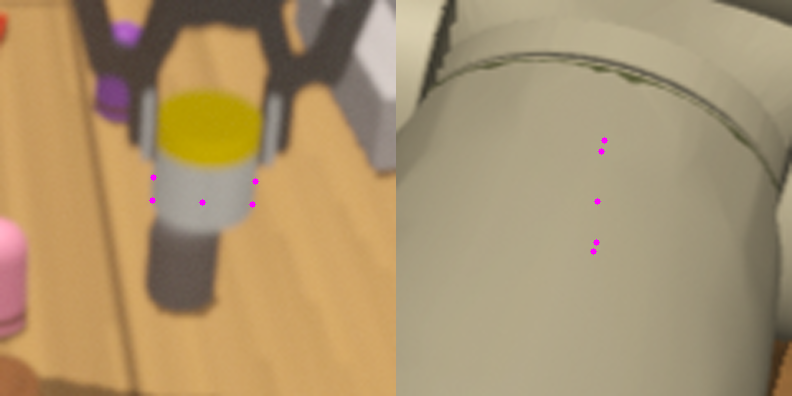

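Call:
play_rows:
  moves: [0.066,0.001,-0.053,0,0,0,0.4,0.066,0.001,-0.053,0,0,0,0.4,0.066,0.001,-0.053,0,0,0,0.4,0.066,0.001,-0.053,0,0,0,0.4,0.066,0.001,-0.053,0,0,0,0.4]

```text
time: 16.82
tool_pos: [0.5185, -0.218, 0.1213]
tool_rot: [0.467, -0.467, 0.532, -0.531]
contact_force: [1.4, -1.1, -1.2]
finger_gap: 0.047
```

Call:
play_rows:
  moves: [0.066,0.001,-0.053,0,0,0,0.4,0.065,0.001,-0.053,0,0,0,0.4,0.065,0.001,-0.053,0,0,0,0.4,0,0,0,0,0,0,0.4,0,0,0,0,0,0,0.4]

```text
time: 17.23
tool_pos: [0.446, -0.2877, 0.1203]
tool_rot: [0.466, -0.466, 0.532, -0.531]
contact_force: [-0.0, 0.0, -0.7]
finger_gap: 0.0471
```

```bash
python3 go.py .449 -.2875 .025 -7.5 .4; python3 chk.py 24
```

```text
t 17.23 tcp [ 0.446  -0.2877  0.1203] jaw -7.6 tilt 0.06 F [-0.   0.  -0.7] gap 0.0471 q1 -0.79 q6 -0.66
0,0.079,0.003,0,0,0,0.4,-0.001,0.08,0.002,0,0,0,0.4,0,0.079,0.003,0,0,0,0.4
[ 0.4468 -0.287   0.1203] 0.046995735442709984
```

View pics/k24.png

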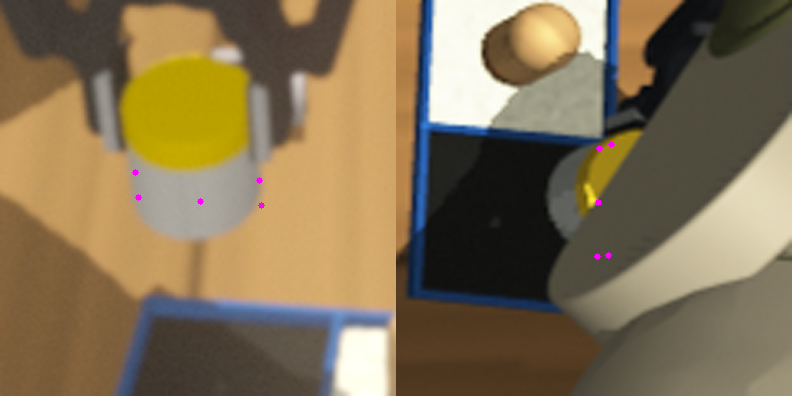

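Call:
play_rows:
  moves: [-0.001,0.079,0.002,0,0,0,0.4,-0.001,0.08,0.002,0,0,0,0.4,0,0.079,0.002,0,0,0,0.4,0,0,0,0,0,0,0.4,0,0,0,0,0,0,0.4]

```text
time: 17.75
tool_pos: [0.4497, -0.2854, 0.0249]
tool_rot: [0.467, -0.467, 0.532, -0.53]
contact_force: [0.9, -0.3, -0.7]
finger_gap: 0.0472
```

```bash
python3 chk.py 25;python3 go.py .449 -.2875 0 -7.5 .4 3
```

```text
[ 0.4505 -0.2864  0.0265] 0.046711511637357886
t 17.85 tcp [ 0.4508 -0.2869  0.0272] jaw -7.3 tilt 0.16 F [ 0.3  0.4 -0.7] gap 0.0469 q1 -0.79 q6 -0.66
0.001,0.023,-0.001,0,0,0,0.4,0,0.022,-0.002,0,0,0,0.4,0.001,0.023,-0.001,0,0,0,0.4
```

View pics/k25.png

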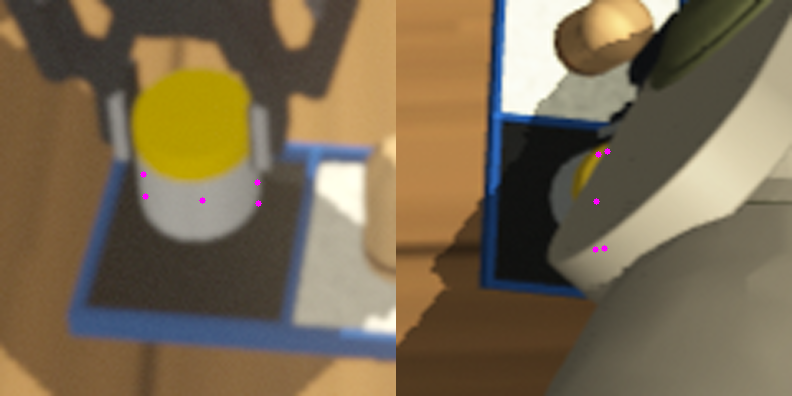

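Call:
play_rows:
  moves: [0.001,0.023,-0.001,0,0,0,0.4,0,0.022,-0.002,0,0,0,0.4,0.001,0.02,-0.001,0,0,0,0.4,0,0,0,0,0,0,0.4,0,0,0,0,0,0,0.4]

```text
time: 18.27
tool_pos: [0.4477, -0.2871, -0.0011]
tool_rot: [0.467, -0.467, 0.531, -0.531]
contact_force: [0.1, -0.0, -1.4]
finger_gap: 0.0469
```

```bash
python3 chk.py 26;python3 go.py .449 -.2875 -.001 -7.5 .4
```

```text
[ 0.4477 -0.2871 -0.0009] 0.04729429911172167
t 18.37 tcp [ 0.4478 -0.2871 -0.0008] jaw -7.4 tilt 0.02 F [-0.4  0.3 -1.5] gap 0.0474 q1 -0.79 q6 -0.66
0.001,0.001,0.003,0,0,0,0.4
```

View pics/k26.png

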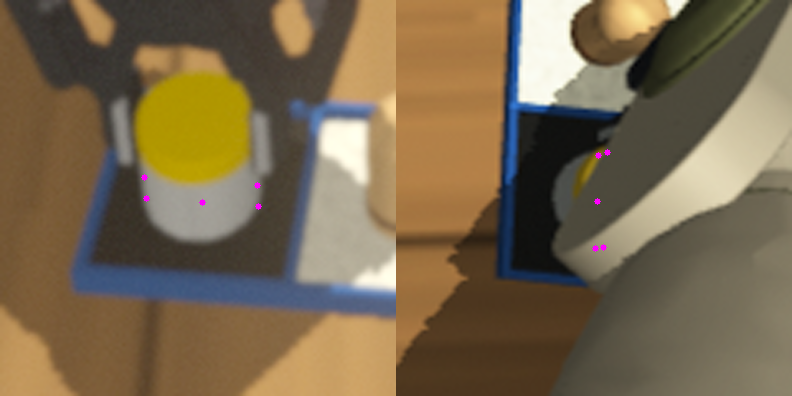

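Call:
play_rows:
  moves: [0,0.002,0.004,0,0,0,0.4,0,0.002,0,0,0,0,0.4,0,0,0,0,0,0,0.72,0,0,0,0,0,0,0.72,0,0,0,0,0,0,0.72]

```text
time: 18.78
tool_pos: [0.4496, -0.2874, -0.0022]
tool_rot: [-0.467, 0.467, -0.531, 0.531]
contact_force: [-0.3, 0.3, 0.2]
finger_gap: 0.0617
```

Call:
play_rows:
  moves: [0,-0.03,0,0,0,0,0.72,0,-0.08,0,0,0,0,0.72,0,-0.1,0,0,0,0,1,0,-0.1,0,0,0,0,1,0,0,0,0,0,0,1]

```text
time: 19.2
tool_pos: [0.4521, -0.2898, 0.1292]
tool_rot: [-0.467, 0.467, -0.527, 0.536]
contact_force: [0.1, -1.4, 0.4]
finger_gap: 0.0856
```

```bash
python3 chk.py 27;python3 go.py .446 -.1075 .12 90 1
```

```text
[ 0.451  -0.2888  0.1256] 0.08572916813578263
t 19.30 tcp [ 0.45   -0.2878  0.123 ] jaw -7.4 tilt 0.18 F [-0.8 -0.1 -0.7] gap 0.0855 q1 -0.79 q6 -0.66
-0.037,0.001,-0.006,0,0.019,0,1,-0.036,0,-0.01,0,0.019,0,1,-0.035,0.001,-0.014,0,0.019,0,1,-0.033,0,-0.018,0,0.019,0,1,-0.03,0.001,-0.022,0,0.019,0,1
-0.028,0,-0.026,0,0.019,0,1,-0.024,0.001,-0.029,0,0.019,0,1,-0.021,0,-0.031,0,0.019,0,1,-0.017,0.001,-0.034,0,0.019,0,1,-0.012,0,-0.035,0,0.019,0,1
-0.009,0.001,-0.037,0,0.019,0,1,-0.004,0,-0.037,0,0.02,0,1
```

View pics/s27.png

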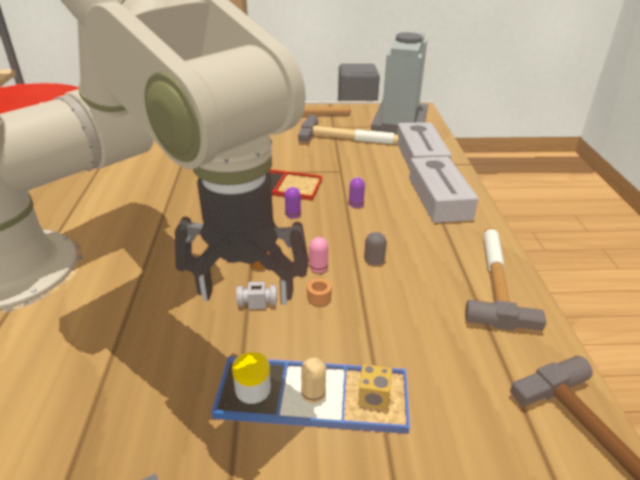

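Call:
play_rows:
  moves: [-0.037,0,-0.006,0,0.019,0,1,-0.036,0,-0.01,0,0.019,0,1,-0.035,0,-0.014,0,0.019,0,1,-0.033,0,-0.018,0,0.019,0,1,-0.03,0,-0.022,0,0.019,0,1]

```text
time: 19.72
tool_pos: [0.4472, -0.2113, 0.1202]
tool_rot: [0.288, -0.288, 0.647, -0.645]
contact_force: [0.0, 0.8, -0.9]
finger_gap: 0.0852
```

Call:
play_rows:
  moves: [-0.028,0,-0.026,0,0.019,0,1,-0.024,0,-0.029,0,0.019,0,1,-0.021,0,-0.031,0,0.019,0,1,-0.017,0,-0.034,0,0.019,0,1,-0.012,0,-0.035,0,0.019,0,1]

```text
time: 20.13
tool_pos: [0.4452, -0.136, 0.1203]
tool_rot: [0.085, -0.086, 0.703, -0.701]
contact_force: [0.2, -0.5, -0.3]
finger_gap: 0.0854
```

Call:
play_rows:
  moves: [-0.009,0,-0.037,0,0.019,0,1,-0.004,0,-0.037,0,0.0195,0,1,0,0,0,0,0,0,1,0,0,0,0,0,0,1]

```text
time: 20.47
tool_pos: [0.4451, -0.1066, 0.1208]
tool_rot: [0.003, -0.004, 0.707, -0.707]
contact_force: [0.0, -0.1, 0.1]
finger_gap: 0.0854
```

```bash
python3 chk.py 28;python3 go.py .446 -.1075 .04 90 1
```

```text
[ 0.4453 -0.1072  0.121 ] 0.08539046482385822
t 20.57 tcp [ 0.4454 -0.1075  0.1212] jaw -89.5 tilt 0.06 F [ 0.  -0.4 -0. ] gap 0.0851 q1 -0.49 q6 1.07
-0.001,0.068,0,0,0,0,1,0,0.067,0,0,0,0,1,-0.001,0.068,0,0,0.001,0,1
```

View pics/k28.png

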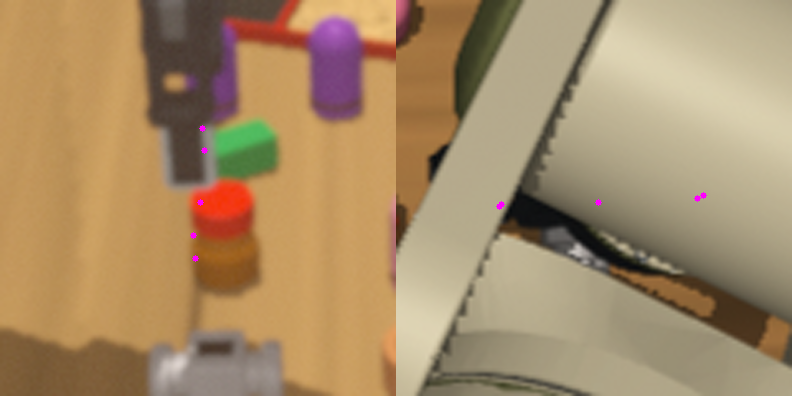

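Call:
play_rows:
  moves: [0,0.068,0,0,0,0,1,0,0.067,0,0,0,0,1,0,0.068,0,0,0.001,0,1,0,0,0,0,0,0,1,0,0,0,0,0,0,1]

```text
time: 20.98
tool_pos: [0.4451, -0.1074, 0.0402]
tool_rot: [-0.001, -0.001, 0.707, -0.707]
contact_force: [-0.1, 0.0, 0.5]
finger_gap: 0.0855
```

```bash
python3 chk.py 29;python3 go.py .446 -.1075 -.014 -90 1 3
```

```text
[ 0.4459 -0.1077  0.0413] 0.0853575625315334
t 21.08 tcp [ 0.4463 -0.1078  0.0418] jaw -90.0 tilt 0.11 F [0.8 0.  0.2] gap 0.0853 q1 -0.49 q6 1.08
0,0.047,0,0,0,0,1,0.001,0.046,-0.001,0,0,0,1,0,0.047,0,0,0,0,1
```

View pics/k29.png

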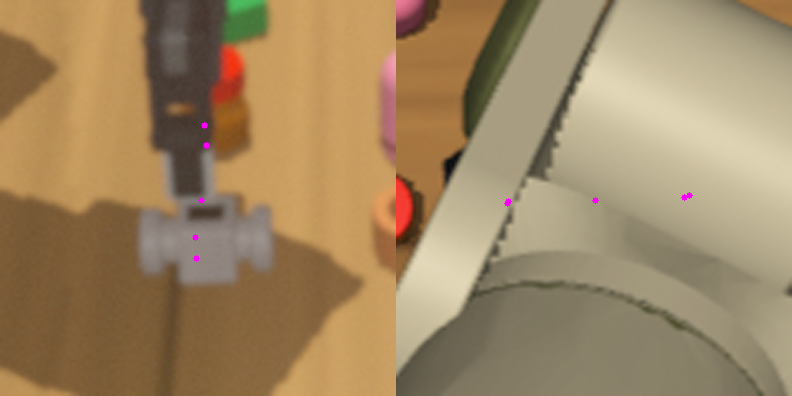

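```bash
python3 - <<'E'
from h import *
s=cam('side0');t=cam('top0');s29=cam('s29')
for z in(.017,.034): print(proj(s,[.446,-.1075,z]),proj(t,[.446,-.1075,z]))
for p in ([.446,-.15,.08],[.446,-.1075,.04],[.446,-.12,.017],[.446,-.1225,.034],[.446,-.16,.07]): print(p,proj(s29,p))
i=s29['pixels'];im=cv2.resize(i[225:325,205:305],None,fx=6,fy=6,interpolation=cv2.INTER_CUBIC);cv2.imwrite('pics/v29.png',im)
t0=cam('top0')['pixels'][270:325,375:425];s0=cam('side0')['pixels'][270:320,230:285]
cv2.imwrite('pics/v30.png',np.hstack([cv2.resize(t0,(400,440),interpolation=cv2.INTER_CUBIC),cv2.copyMakeBorder(cv2.resize(s0,(385,350),interpolation=cv2.INTER_CUBIC),0,90,0,0,0)]))
E
```

```text
[[255.54615211 294.42163522]] [[399.36906591 298.36329374]]
[[254.94386895 286.50376691]] [[400.48956592 297.63006959]]
[0.446, -0.15, 0.08] [[251.70633566 281.58616479]]
[0.446, -0.1075, 0.04] [[254.72802131 283.66614274]]
[0.446, -0.12, 0.017] [[255.15390199 299.55069981]]
[0.446, -0.1225, 0.034] [[254.45776969 292.62849261]]
[0.446, -0.16, 0.07] [[251.73805465 291.00916122]]
```

View pics/v29.png

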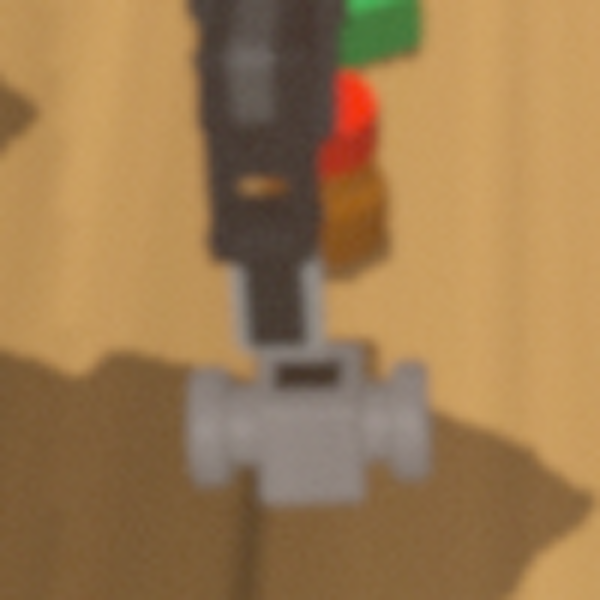

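View pics/v30.png

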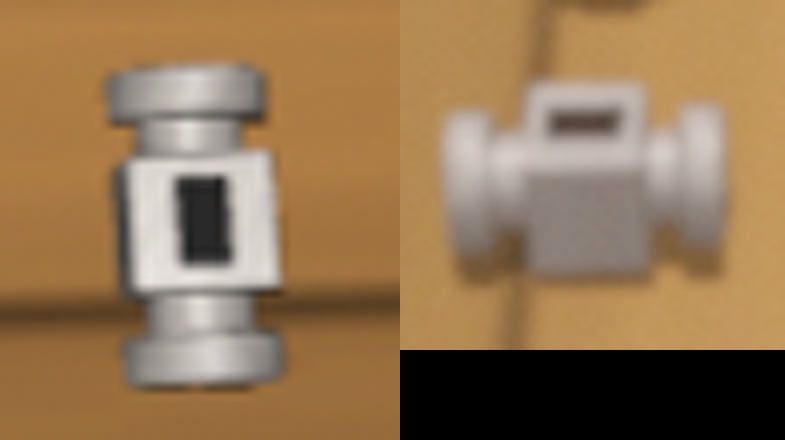

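```bash
python3 go.py .449 -.1085 -.014 -90 1 3
```

```text
t 21.08 tcp [ 0.4463 -0.1078  0.0418] jaw -90.0 tilt 0.11 F [0.8 0.  0.2] gap 0.0853 q1 -0.49 q6 1.08
-0.002,0.047,0.001,0,0,0,1,-0.002,0.046,0,0,0,0,1,-0.002,0.047,0.001,0,0,0,1
```

Call:
play_rows:
  moves: [-0.002,0.047,0.001,0,0,0,1,-0.002,0.046,0,0,0,0,1,-0.002,0.047,0.001,0,0,0,1,0,0,0,0,0,0,1,0,0,0,0,0,0,1]

```text
time: 21.5
tool_pos: [0.4484, -0.1082, -0.0145]
tool_rot: [-0.0, -0.0, -0.707, 0.707]
contact_force: [0.4, 0.1, -0.0]
finger_gap: 0.0854
```

```bash
python3 chk.py 31;python3 go.py .449 -.1085 -.018 -90 1 1
```

```text
[ 0.4488 -0.1083 -0.014 ] 0.08552384215169216
t 21.60 tcp [ 0.4489 -0.1084 -0.0138] jaw -90.0 tilt 0.16 F [-0.4  0.2  0.1] gap 0.0855 q1 -0.49 q6 1.08
0,0.01,0,0,0,0,1
```

View pics/k31.png

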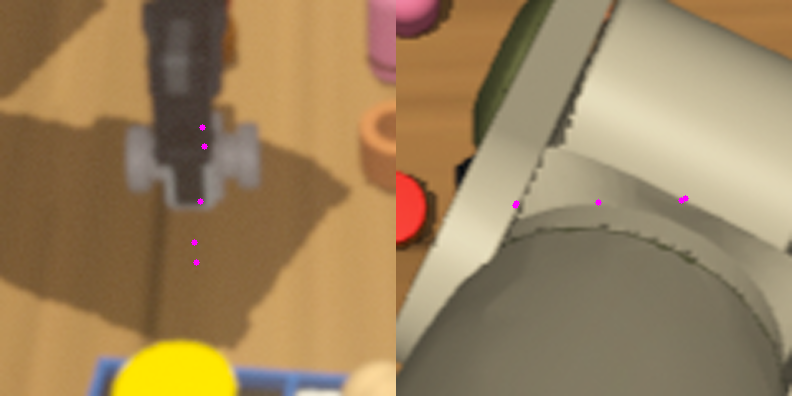

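```bash
python3 - <<'E'
from h import *
c=cam('s31');ctr=proj(c,[.4488,-.1083,-.014])[0].astype(int)
for y in(-.151,-.158,-.165):
  for z in(0,.015,.03): print(y,z,((proj(c,[.449,y,z])[0]+.5-(ctr-60))*3.3).round())
E
```

```text
-0.151 0 [195. 241.]
-0.151 0.015 [193. 218.]
-0.151 0.03 [192. 195.]
-0.158 0 [195. 252.]
-0.158 0.015 [193. 229.]
-0.158 0.03 [191. 205.]
-0.165 0 [194. 262.]
-0.165 0.015 [192. 239.]
-0.165 0.03 [190. 216.]
```

Call:
play_rows:
  moves: [0,0.012,0,0,0,0,1,0,0,0,0,0,0,0.2,0,0,0,0,0,0,0.2,0,0,0,0,0,0,0.2,0,0,0,0,0,0,0.2]
  squeeze: 40

```text
time: 22.02
tool_pos: [0.4481, -0.1079, -0.02]
tool_rot: [-0.0, -0.0, -0.707, 0.707]
contact_force: [0.2, -0.8, -0.5]
finger_gap: 0.0387
```

Call:
play_rows:
  moves: [0,0,0,0,0,0,0.2,0,0,0,0,0,0,0.2,0,0,0,0,0,0,0.2,0,0,0,0,0,0,0.2]

```text
time: 22.35
tool_pos: [0.4481, -0.1079, -0.0199]
tool_rot: [-0.0, -0.0, -0.707, 0.707]
contact_force: [-1.0, 0.7, 5.8]
finger_gap: 0.0296
```

```bash
python3 chk.py 32;python3 go.py .449 -.1085 -.018 -90 .2 1
```

```text
[ 0.4481 -0.1079 -0.02  ] 0.02934005698935673
t 22.45 tcp [ 0.4481 -0.1079 -0.02  ] jaw -90.0 tilt 0.03 F [-0.3  0.8  5.4] gap 0.0294 q1 -0.49 q6 1.08
-0.002,-0.005,0.001,0,0,0,0.2
```

View pics/k32.png

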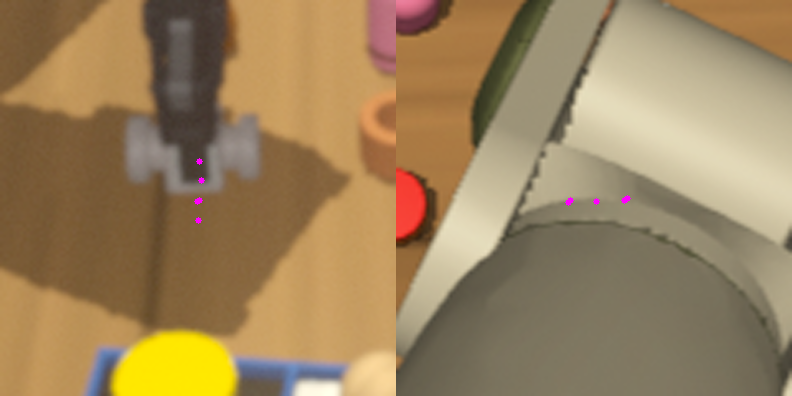

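Call:
play_rows:
  moves: [0,0,0,0,0,0,0.2,0,-0.03,0,0,0,0,0.2,0,-0.08,0,0,0,0,0.2,0,-0.1,0,0,0,0,0.2,0,-0.1,0,0,0,0,0.2]
  squeeze: 60

```text
time: 22.87
tool_pos: [0.447, -0.1074, 0.1045]
tool_rot: [-0.001, -0.001, 0.708, -0.707]
contact_force: [1.6, -1.0, -1.7]
finger_gap: 0.0292
```

```bash
python3 go.py .5209 .2729 .12 -106 .2; python3 chk.py 33; python3 - <<'E'
from ov import *
s=cam('side0');pl=lambda L,p:[place(P,*p) for P in L]
overlay(s,[(pl(tray(.172,(.042,-.042)),(.4805,.2845,np.radians(-16.1))),(255,255,0))],(225,155,110,50),4,'pics/o33.png')
a=cv2.imread('pics/k33.png');b=cv2.imread('pics/o33.png');b=cv2.copyMakeBorder(b,0,0,0,a.shape[1]-b.shape[1],0);cv2.imwrite('pics/c33.png',np.vstack([a,b]))
E
```

```text
t 22.87 tcp [ 0.447  -0.1074  0.1045] jaw -90.0 tilt 0.16 F [ 1.6 -1.  -1.7] gap 0.0292 q1 -0.49 q6 1.08
-0.017,-0.003,-0.086,0,0.004,0,0.2,-0.014,-0.004,-0.087,0,0.004,0,0.2,-0.013,-0.003,-0.087,0,0.004,0,0.2,-0.01,-0.004,-0.088,0,0.004,0,0.2,-0.008,-0.003,-0.088,0,0.004,0,0.2
-0.006,-0.004,-0.087,0,0.004,0,0.2,-0.003,-0.003,-0.088,0,0.004,0,0.2,-0.002,-0.004,-0.088,0,0.004,0,0.2,0.001,-0.003,-0.088,0,0.004,0,0.2,0.003,-0.003,-0.088,0,0.004,0,0.2
0.005,-0.004,-0.088,0,0.004,0,0.2
[ 0.4507 -0.1091  0.1121] 0.028809928128873195
```

View pics/c33.png

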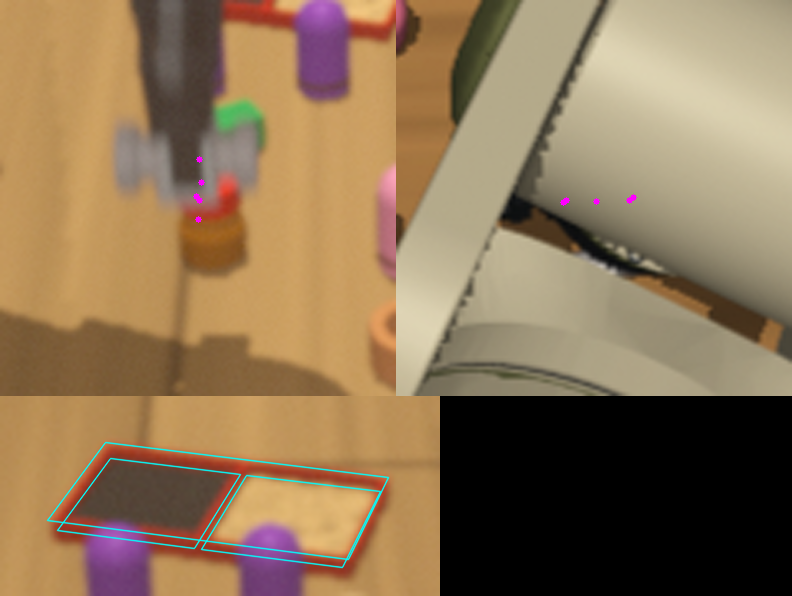

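Call:
play_rows:
  moves: [-0.017,-0.003,-0.086,0,0.004,0,0.2,-0.014,-0.004,-0.087,0,0.004,0,0.2,-0.013,-0.003,-0.087,0,0.004,0,0.2,-0.01,-0.004,-0.088,0,0.004,0,0.2,-0.008,-0.003,-0.088,0,0.004,0,0.2]

```text
time: 23.38
tool_pos: [0.4809, 0.067, 0.1094]
tool_rot: [-0.046, 0.044, 0.706, -0.706]
contact_force: [0.5, -0.7, -2.0]
finger_gap: 0.0293
```

Call:
play_rows:
  moves: [-0.006,-0.004,-0.087,0,0.004,0,0.2,-0.003,-0.003,-0.088,0,0.004,0,0.2,-0.002,-0.004,-0.088,0,0.004,0,0.2,0.001,-0.003,-0.088,0,0.004,0,0.2,0.003,-0.003,-0.088,0,0.004,0,0.2]

```text
time: 23.8
tool_pos: [0.5145, 0.2394, 0.1158]
tool_rot: [0.09, -0.088, -0.701, 0.702]
contact_force: [1.2, -0.8, -2.4]
finger_gap: 0.0288
```

Call:
play_rows:
  moves: [0.005,-0.003,-0.085,0,0.004,0,0.2,0,0,0,0,0,0,0.2,0,0,0,0,0,0,0.2]

```text
time: 24.05
tool_pos: [0.5208, 0.2722, 0.1166]
tool_rot: [0.097, -0.096, -0.7, 0.701]
contact_force: [-0.7, -1.7, -2.3]
finger_gap: 0.0288
```

```bash
python3 chk.py 34; python3 go.py .522 .2713 .04 -106 .2
```

```text
[0.5209 0.2711 0.1169] 0.028573529379319954
t 24.15 tcp [0.5211 0.2704 0.1173] jaw -105.9 tilt 0.13 F [-0.1  0.2 -2.6] gap 0.0288 q1 0.28 q6 2.13
-0.001,0.064,-0.001,0,0,0,0.2,0,0.065,-0.001,0,0,0,0.2,-0.001,0.064,-0.001,0,0,0,0.2
```

View pics/k34.png

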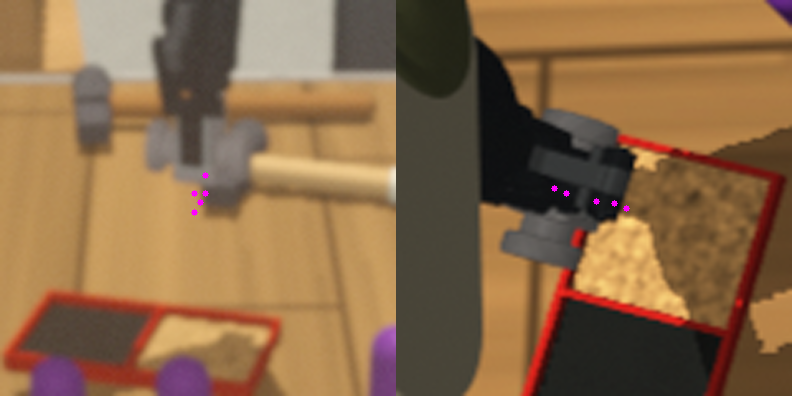

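Call:
play_rows:
  moves: [-0.001,0.064,-0.001,0,0,0,0.2,0,0.065,-0.001,0,0,0,0.2,-0.001,0.064,-0.001,0,0,0,0.2,0,0.04,0,0,0,0,0.2,0,0,0,0,0,0,0.2]

```text
time: 24.57
tool_pos: [0.5206, 0.2701, 0.0216]
tool_rot: [0.1, -0.096, -0.699, 0.701]
contact_force: [-0.1, -0.6, -3.1]
finger_gap: 0.0288
```

Call:
play_rows:
  moves: [0,0,0,0,0,0,0.2]

```text
time: 24.65
tool_pos: [0.5226, 0.271, 0.0252]
tool_rot: [0.098, -0.097, -0.7, 0.701]
contact_force: [0.5, 0.1, -1.7]
finger_gap: 0.0291
```

```bash
python3 chk.py 35; python3 go.py .522 .2713 -.014 -106 .2 3
```

```text
[0.5233 0.2714 0.0262] 0.02906599926704847
t 24.75 tcp [0.5236 0.2717 0.0268] jaw -105.9 tilt 0.12 F [-0.2 -0.5 -3. ] gap 0.0286 q1 0.28 q6 2.13
0.001,0.034,0.001,0,0,0,0.2,0.002,0.034,0.001,0,0,0,0.2,0.001,0.034,0,0,0,0,0.2
```

View pics/k35.png

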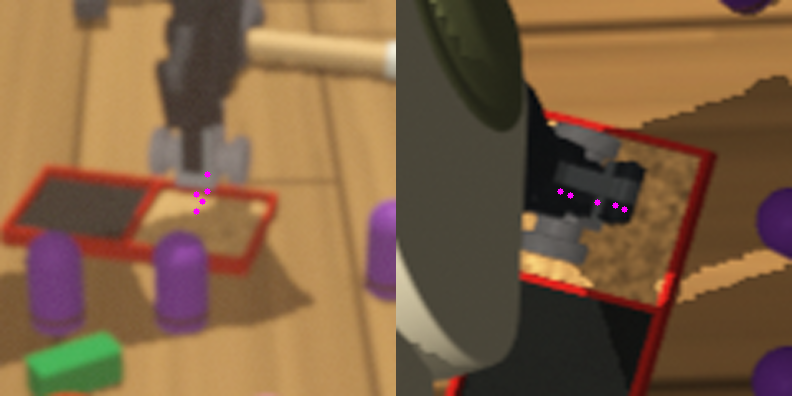

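Call:
play_rows:
  moves: [0.001,0.034,0.001,0,0,0,0.2,0.002,0.034,0.001,0,0,0,0.2,0.001,0.03,0,0,0,0,0.2,0,0,0,0,0,0,0.2,0,0,0,0,0,0,0.2]

```text
time: 25.17
tool_pos: [0.5213, 0.2717, -0.0133]
tool_rot: [-0.097, 0.098, 0.7, -0.7]
contact_force: [-0.2, 1.3, -2.4]
finger_gap: 0.029
```

```bash
python3 chk.py 36; python3 go.py .522 .2713 -.015 -106 .2 1
```

```text
[ 0.5214  0.2718 -0.0131] 0.029169843118821624
t 25.27 tcp [ 0.5214  0.2718 -0.0131] jaw -105.9 tilt 0.05 F [-0.3 -0.5 -3.6] gap 0.0287 q1 0.28 q6 2.13
-0.002,0.005,0.001,0,0,0,0.2
```

View pics/k36.png

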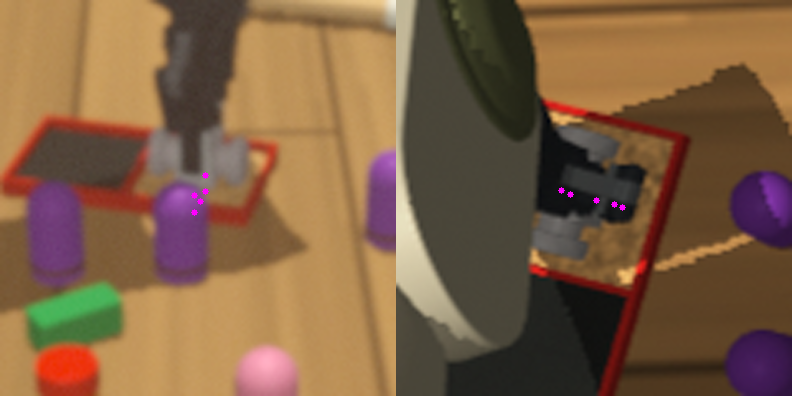

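Call:
play_rows:
  moves: [-0.002,0.004,0,0,0,0,0.2,0,0.002,0,0,0,0,0.2,0,0,0,0,0,0,0.2]

```text
time: 25.52
tool_pos: [0.5223, 0.2717, -0.0148]
tool_rot: [-0.097, 0.098, 0.701, -0.7]
contact_force: [-3.4, -0.7, 8.1]
finger_gap: 0.0291
```

Call:
play_rows:
  moves: [0,0,0,0,0,0,0.52,0,0,0,0,0,0,0.52,0,0,0,0,0,0,0.52]

```text
time: 25.77
tool_pos: [0.522, 0.2716, -0.016]
tool_rot: [-0.097, 0.098, 0.7, -0.7]
contact_force: [-0.1, 0.7, -0.1]
finger_gap: 0.0443
```

Call:
play_rows:
  moves: [0,-0.03,0,0,0,0,0.52,0,-0.08,0,0,0,0,0.52,0,-0.1,0,0,0,0,1,0,-0.1,0,0,0,0,1,0,-0.05,0,0,0,0,1]

```text
time: 26.18
tool_pos: [0.5233, 0.272, 0.1338]
tool_rot: [-0.095, 0.1, 0.701, -0.699]
contact_force: [-0.1, 0.1, 0.6]
finger_gap: 0.0784
```

```bash
python3 chk.py 37; python3 go.py .6572 .0045 .13 90 1 ; python3 go.py .6572 .0045 .13 0 1
```

```text
[0.5244 0.2724 0.1362] 0.08437788736560863
t 26.28 tcp [0.5237 0.2721 0.1329] jaw -105.8 tilt 0.49 F [-1.2  0.5 -1.3] gap 0.0857 q1 0.28 q6 2.13
-0.063,0.001,0.069,0,-0.006,0,1,-0.06,0.001,0.071,0,-0.006,0,1,-0.058,0.001,0.074,0,-0.006,0,1,-0.055,0.001,0.076,0,-0.006,0,1,-0.052,0.001,0.078,0,-0.006,0,1
-0.048,0.001,0.079,0,-0.006,0,1,-0.046,0.001,0.082,0,-0.006,0,1,-0.043,0.002,0.083,0,-0.002,-0.001,1
t 26.28 tcp [0.5237 0.2721 0.1329] jaw -105.8 tilt 0.49 F [-1.2  0.5 -1.3] gap 0.0857 q1 0.28 q6 2.13
-0.046,0.001,0.05,0,0.019,0,1,-0.051,0.001,0.045,0,0.019,0,1,-0.057,0,0.038,0,0.019,0,1,-0.06,0.001,0.031,0,0.019,0,1,-0.064,0.001,0.023,0,0.019,0,1
-0.066,0.001,0.016,0,0.019,0,1,-0.067,0,0.008,0,0.019,0,1,-0.068,0.001,0,0,0.019,0,1,-0.068,0.001,-0.009,0,0.019,0,1,-0.066,0.001,-0.016,0,0.019,0,1
-0.063,0.001,-0.024,0.001,0.016,0,1
```

View pics/k37.png

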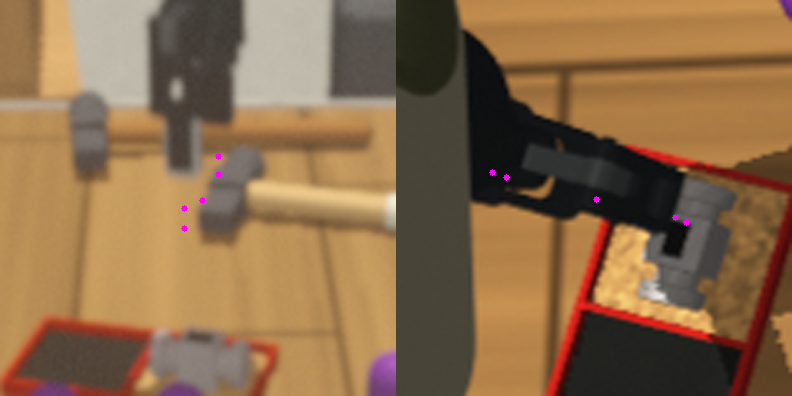

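```bash
python3 go.py .6572 .0048 .125 -106 1
```

```text
t 26.28 tcp [0.5237 0.2721 0.1329] jaw -105.8 tilt 0.49 F [-1.2  0.5 -1.3] gap 0.0857 q1 0.28 q6 2.13
-0.063,0.003,0.069,0,0,0,1,-0.063,0.002,0.069,0,0,0,1,-0.063,0.003,0.069,0,0,0,1,-0.063,0.003,0.069,0,0,0,1,-0.063,0.002,0.069,0,0,0,1
-0.063,0.003,0.069,0,0,0,1,-0.063,0.002,0.069,0,0,0,1,-0.062,0.003,0.069,0.001,0,-0.001,1
```

Call:
play_rows:
  moves: [-0.063,0.001,0.069,0,0,0,1,-0.063,0.001,0.069,0,0,0,1,-0.063,0.001,0.069,0,0,0,1,-0.063,0.001,0.069,0,0,0,1,-0.063,0.001,0.069,0,0,0,1]

```text
time: 26.7
tool_pos: [0.6053, 0.1027, 0.1252]
tool_rot: [0.098, -0.097, -0.7, 0.7]
contact_force: [1.2, -0.4, 0.4]
finger_gap: 0.0858
```

Call:
play_rows:
  moves: [-0.063,0.001,0.069,0,0,0,1,-0.063,0.001,0.069,0,0,0,1,-0.062,0.001,0.069,0,0,0,1,0,0,0,0,0,0,1,0,0,0,0,0,0,1]

```text
time: 27.12
tool_pos: [0.6548, 0.0025, 0.1234]
tool_rot: [-0.099, 0.098, 0.7, -0.7]
contact_force: [-0.8, 0.7, -0.3]
finger_gap: 0.0854
```

```bash
python3 chk.py 38; python3 go.py .6572 .0048 .03 -106 1
```

```text
[0.6545 0.0041 0.1237] 0.08531102924600606
t 27.22 tcp [0.6544 0.0049 0.1241] jaw -105.8 tilt 0.08 F [0.6 0.7 0.4] gap 0.0852 q1 -0.17 q6 1.68
-0.002,0.078,-0.001,0,0,0,1,-0.003,0.079,0,0,0,0,1,-0.002,0.078,-0.001,0,0,0,1
```

View pics/k38.png

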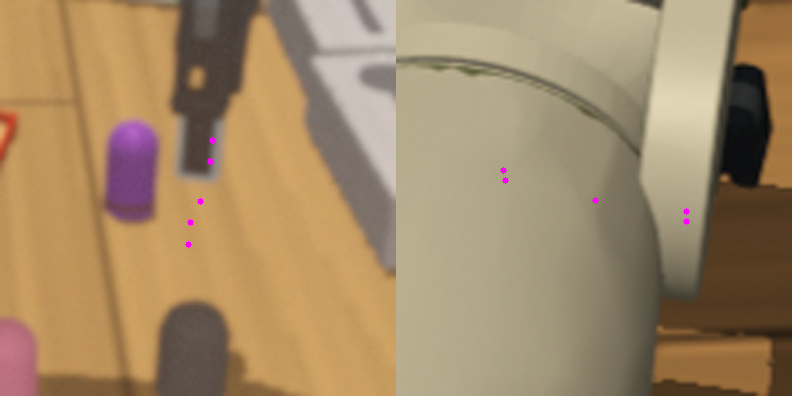

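Call:
play_rows:
  moves: [-0.002,0.078,0,0,0,0,1,-0.002,0.079,0,0,0,0,1,-0.002,0.078,0,0,0,0,1,0,0,0,0,0,0,1,0,0,0,0,0,0,1]

```text
time: 27.63
tool_pos: [0.6564, 0.0048, 0.0302]
tool_rot: [-0.098, 0.096, 0.7, -0.7]
contact_force: [0.7, -0.3, 0.8]
finger_gap: 0.0859
```

```bash
python3 chk.py 39; python3 go.py .6572 .0048 -.014 -106 1 3
```

```text
[0.6577 0.0044 0.0321] 0.0854225027283816
t 27.73 tcp [0.6584 0.0041 0.0331] jaw -105.8 tilt 0.20 F [ 0.3 -0.7 -0.1] gap 0.0853 q1 -0.17 q6 1.68
0.001,0.039,0,0,0,0,1,0.001,0.039,-0.001,0,0,0,1,0.002,0.04,0,0,0.001,-0.001,1
```

View pics/k39.png

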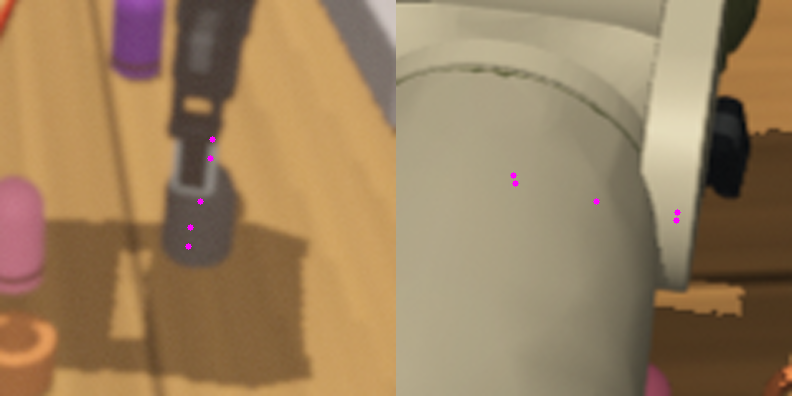

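Call:
play_rows:
  moves: [0.001,0.039,0,0,0,0,1,0.001,0.039,0,0,0,0,1,0.001,0.038,0,0,0,0,1,0,0,0,0,0,0,1,0,0,0,0,0,0,1]
  squeeze: 40

```text
time: 28.15
tool_pos: [0.6569, 0.004, -0.0141]
tool_rot: [0.097, -0.098, -0.7, 0.7]
contact_force: [0.5, -0.2, 0.6]
finger_gap: 0.0854
```

Call:
play_rows:
  moves: [0,0,0,0,0,0,0.3,0,0,0,0,0,0,0.3,0,0,0,0,0,0,0.3,0,0,0,0,0,0,0.3,0,0,0,0,0,0,0.3]

```text
time: 28.57
tool_pos: [0.6568, 0.0041, -0.0146]
tool_rot: [-0.097, 0.098, 0.701, -0.7]
contact_force: [-0.8, 1.2, 5.7]
finger_gap: 0.0388
```

Call:
play_rows:
  moves: [0,0,0,0,0,0,0.3,0,0,0,0,0,0,0.3]

```text
time: 28.73
tool_pos: [0.6568, 0.0041, -0.0146]
tool_rot: [-0.097, 0.098, 0.7, -0.7]
contact_force: [-0.6, 1.3, 4.4]
finger_gap: 0.0388
```

```bash
python3 chk.py 40; python3 go.py .6572 .0048 -.014 -106 .3 1
```

```text
[ 0.6568  0.004  -0.0145] 0.03848678941489727
t 28.83 tcp [ 0.6568  0.004  -0.0145] jaw -105.9 tilt 0.11 F [-0.8  1.6  4.9] gap 0.0383 q1 -0.17 q6 1.68
0,-0.001,-0.002,0,0,0,0.3
```

View pics/k40.png

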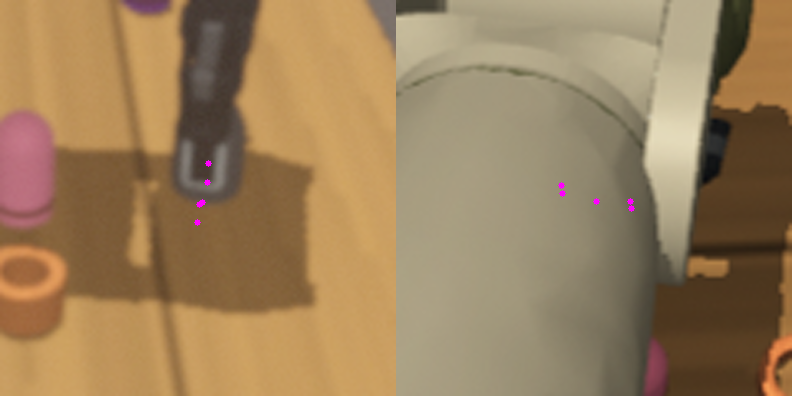

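Call:
play_rows:
  moves: [0,0,0,0,0,0,0.3,0,-0.03,0,0,0,0,0.3,0,-0.08,0,0,0,0,0.3,0,-0.1,0,0,0,0,0.3,0,-0.1,0,0,0,0,0.3]
  squeeze: 60

```text
time: 29.25
tool_pos: [0.6553, 0.0039, 0.1095]
tool_rot: [0.098, -0.097, -0.7, 0.7]
contact_force: [1.6, -1.0, -3.7]
finger_gap: 0.0383
```

```bash
python3 go.py .4412 .2947 .115 -106 .3; python3 chk.py 41
```

```text
t 29.25 tcp [0.6553 0.0039 0.1095] jaw -105.9 tilt 0.13 F [ 1.6 -1.  -3.7] gap 0.0383 q1 -0.17 q6 1.68
0.071,-0.001,-0.055,0,0,0,0.3,0.072,-0.001,-0.056,0,0,0,0.3,0.071,-0.002,-0.055,0,0,0,0.3,0.071,-0.001,-0.055,0,0,0,0.3,0.072,-0.001,-0.056,0,0,0,0.3
0.071,-0.001,-0.055,0,0,0,0.3,0.071,-0.002,-0.055,0,0,0,0.3,0.072,-0.001,-0.056,0,0,0,0.3,0.071,-0.001,-0.055,0,0,0,0.3,0.071,-0.001,-0.055,0,0,0,0.3
[0.6592 0.0033 0.1195] 0.03784222434167767
```

View pics/k41.png

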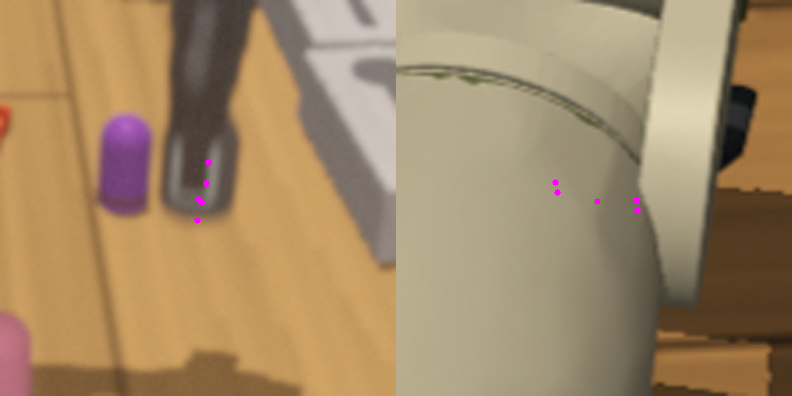

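Call:
play_rows:
  moves: [0.071,0,-0.055,0,0,0,0.3,0.072,0,-0.056,0,0,0,0.3,0.071,0,-0.055,0,0,0,0.3,0.071,0,-0.055,0,0,0,0.3,0.072,0,-0.056,0,0,0,0.3]

```text
time: 29.77
tool_pos: [0.5472, 0.1504, 0.1075]
tool_rot: [0.098, -0.097, -0.7, 0.7]
contact_force: [1.0, 0.9, -4.2]
finger_gap: 0.0382
```

Call:
play_rows:
  moves: [0.071,0,-0.055,0,0,0,0.3,0.071,0,-0.055,0,0,0,0.3,0.072,0,-0.056,0,0,0,0.3,0.071,0,-0.055,0,0,0,0.3,0.071,0,-0.055,0,0,0,0.3]

```text
time: 30.18
tool_pos: [0.4404, 0.2954, 0.1077]
tool_rot: [0.098, -0.097, -0.7, 0.701]
contact_force: [1.1, 0.2, -4.4]
finger_gap: 0.0384
```

Call:
play_rows:
  moves: [0,0,0,0,0,0,0.3,0,0,0,0,0,0,0.3]

```text
time: 30.35
tool_pos: [0.4407, 0.2955, 0.1078]
tool_rot: [0.097, -0.096, -0.7, 0.701]
contact_force: [-0.6, -0.4, -3.4]
finger_gap: 0.0377
```

```bash
python3 chk.py 42;python3 go.py .4412 .2947 .02 -106 .3
```

```text
[0.4417 0.2946 0.1078] 0.03844323720109897
t 30.45 tcp [0.4423 0.294  0.1079] jaw -105.9 tilt 0.05 F [-0.2 -0.2 -3.4] gap 0.0384 q1 0.37 q6 2.21
0.001,0.073,0,0,0,0,0.3,0.001,0.073,-0.001,0,0,0,0.3,0.001,0.074,0,0,0,0,0.3
```

View pics/k42.png

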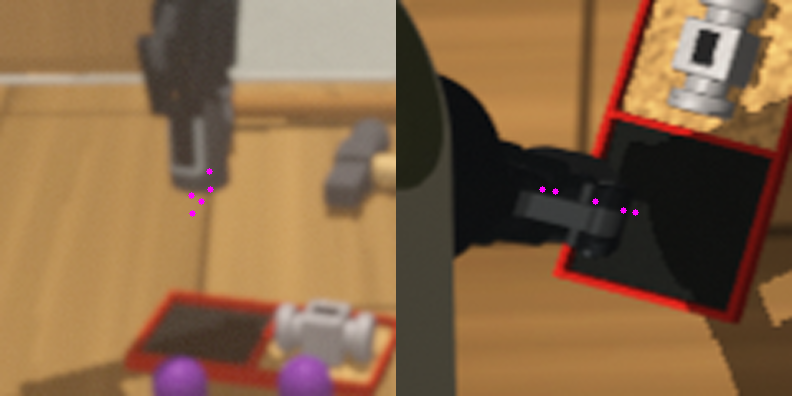

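Call:
play_rows:
  moves: [0.001,0.073,0,0,0,0,0.3,0.001,0.073,-0.001,0,0,0,0.3,0.001,0.074,0,0,0,0,0.3,0,0,0,0,0,0,0.3,0,0,0,0,0,0,0.3]

```text
time: 30.87
tool_pos: [0.4412, 0.2942, 0.0197]
tool_rot: [0.099, -0.097, -0.7, 0.701]
contact_force: [0.6, -0.6, -2.6]
finger_gap: 0.0383
```

```bash
python3 chk.py 43;python3 go.py .4412 .2947 -.007 -106 .3 2
```

```text
[0.4422 0.2948 0.0212] 0.03820445024939848
t 30.97 tcp [0.4426 0.2952 0.0219] jaw -105.9 tilt 0.16 F [ 0.   0.2 -3.4] gap 0.0379 q1 0.37 q6 2.22
0.002,0.036,0.001,0,0,0,0.3,0.001,0.036,0.001,0,0,0,0.3
```

View pics/k43.png

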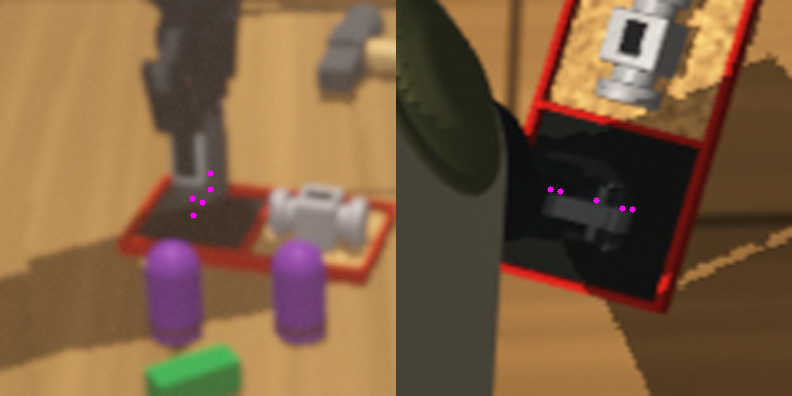

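Call:
play_rows:
  moves: [0.002,0.036,0.001,0,0,0,0.3,0.001,0.034,0.001,0,0,0,0.3,0,0,0,0,0,0,0.3,0,0,0,0,0,0,0.3]

```text
time: 31.3
tool_pos: [0.4406, 0.2949, -0.0065]
tool_rot: [-0.097, 0.098, 0.701, -0.7]
contact_force: [-0.4, -0.9, -4.5]
finger_gap: 0.0381
```

```bash
python3 chk.py 44;python3 go.py .4412 .2947 -.009 -106 .3 1
```

```text
[ 0.4409  0.2951 -0.0062] 0.03821033490908714
t 31.40 tcp [ 0.4409  0.2951 -0.0062] jaw -105.9 tilt 0.16 F [ 0.3 -0.3 -4.3] gap 0.0381 q1 0.37 q6 2.22
-0.001,0.007,0.001,0,0,0,0.3
```

View pics/k44.png

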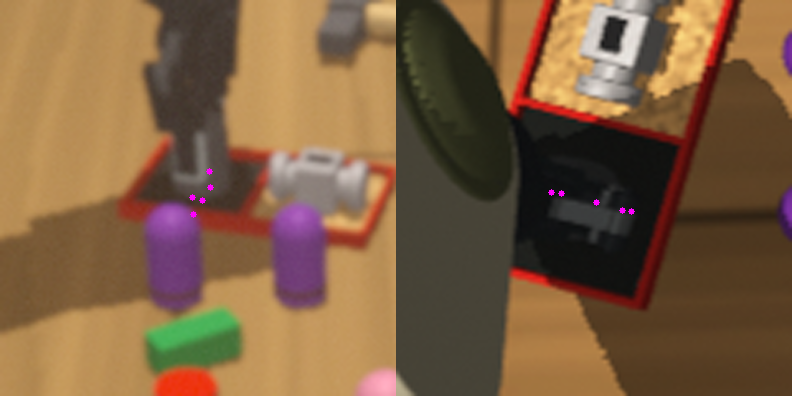

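Lower about 3 mm, check the force, then release.

Call:
play_rows:
  moves: [0,0.005,0,0,0,0,0.3,0,0.003,0,0,0,0,0.3,0,0,0,0,0,0,0.3]

```text
time: 31.65
tool_pos: [0.4406, 0.2951, -0.0095]
tool_rot: [-0.097, 0.098, 0.701, -0.7]
contact_force: [-2.7, -1.2, 8.9]
finger_gap: 0.0379
```

Call:
play_rows:
  moves: [0,0,0,0,0,0,0.62,0,0,0,0,0,0,0.62,0,0,0,0,0,0,0.62,0,0,0,0,0,0,0.62]

```text
time: 31.98
tool_pos: [0.4399, 0.2948, -0.0109]
tool_rot: [-0.097, 0.098, 0.7, -0.7]
contact_force: [0.3, -1.0, -0.6]
finger_gap: 0.0532
```

Call:
play_rows:
  moves: [0,-0.03,0,0,0,0,0.62,0,-0.08,0,0,0,0,0.62,0,-0.1,0,0,0,0,1,0,-0.1,0,0,0,0,1,0,-0.1,0,0,0,0,1]

```text
time: 32.4
tool_pos: [0.4394, 0.2946, 0.1549]
tool_rot: [0.098, -0.097, -0.7, 0.7]
contact_force: [0.5, 0.7, -0.5]
finger_gap: 0.0853
```

```bash
python3 go.py .19 .49 .22 -110 1
```

```text
t 32.40 tcp [0.4394 0.2946 0.1549] jaw -105.9 tilt 0.01 F [ 0.5  0.7 -0.5] gap 0.0853 q1 0.37 q6 2.22
0.081,-0.018,-0.033,0,0.001,0,1,0.082,-0.018,-0.033,0,0.001,0,1,0.082,-0.018,-0.032,0,0.001,0,1,0.082,-0.018,-0.032,0,0.001,0,1,0.082,-0.018,-0.031,0,0.001,0,1
0.083,-0.018,-0.031,0,0.001,0,1,0.083,-0.019,-0.03,0,0.001,0,1,0.082,-0.018,-0.03,0,0.001,0,1,0.083,-0.018,-0.029,0,0.004,0,1
```

```bash
python3 go.py .22 .46 .22 -75 1
```

```text
t 32.40 tcp [0.4394 0.2946 0.1549] jaw -105.9 tilt 0.01 F [ 0.5  0.7 -0.5] gap 0.0853 q1 0.37 q6 2.22
0.08,-0.02,-0.031,0,-0.011,0,1,0.078,-0.021,-0.036,0,-0.011,0,1,0.075,-0.02,-0.042,0,-0.011,0,1,0.072,-0.02,-0.047,0,-0.011,0,1,0.068,-0.021,-0.052,0,-0.011,0,1
0.065,-0.02,-0.056,0,-0.011,0,1,0.061,-0.02,-0.06,0,-0.011,0,1,0.057,-0.021,-0.065,0,-0.009,0,1
```

Call:
play_rows:
  moves: [0.08,-0.02,-0.031,0,-0.011,0,1,0.078,-0.021,-0.036,0,-0.011,0,1,0.075,-0.02,-0.042,0,-0.011,0,1,0.072,-0.02,-0.047,0,-0.011,0,1,0.068,-0.021,-0.052,0,-0.011,0,1]

```text
time: 32.82
tool_pos: [0.3013, 0.399, 0.1942]
tool_rot: [0.025, -0.025, 0.707, -0.707]
contact_force: [1.9, 0.3, 0.3]
finger_gap: 0.0855
```

Call:
play_rows:
  moves: [0.065,-0.02,-0.056,0,-0.011,0,1,0.061,-0.02,-0.06,0,-0.011,0,1,0.057,-0.021,-0.065,0,-0.009,0,1,0,0,0,0,0,0,1,0,0,0,0,0,0,1]

```text
time: 33.23
tool_pos: [0.2192, 0.4607, 0.2184]
tool_rot: [0.094, -0.094, 0.701, -0.701]
contact_force: [0.8, 0.2, 0.3]
finger_gap: 0.0854
```

```bash
python3 - <<'E'
from ov import *
t=snap('top','tf');s=snap('side','sf')
cv2.imwrite('pics/f1.png',t['pixels'])
a=cv2.resize(t['pixels'][225:350,115:215],None,fx=3.2,fy=3.2,interpolation=cv2.INTER_CUBIC);b=cv2.resize(t['pixels'][160:330,465:555],None,fx=2.35,fy=2.35,interpolation=cv2.INTER_CUBIC)[:400]
c=cv2.resize(s['pixels'][340:435,205:420],None,fx=2.9,fy=2.9,interpolation=cv2.INTER_CUBIC)
h=400;cv2.imwrite('pics/f2.png',np.hstack([a,b[:400]]) if b.shape[0]>=400 else np.hstack([a[:b.shape[0]],b]))
cv2.imwrite('pics/f3.png',s['pixels'])
st=robot.get_state();print(st['tool_pos'],st['time'])
G=[('block',(.615,-.3085,np.radians(-7.5)),1),('punch',(.532,-.2985,0),0),('tin',(.449,-.287,0),0),('stake',(.441,.295,0),0),('jar',(.445,-.003,0),0),('collar',(.548,-.097,0),0),('stone',(.444,.093,.5),1)]
for n,p,y in G:
    zz=0 if n in('jar','collar','stone') else .005
    for nm,c in(('top',t),('side',s)):
        M0=MODEL[n]; MODEL[n]=[P+[0,0,zz] for P in M0]
        q,e=fit(c,n,p,y);MODEL[n]=M0; print(n,nm,np.round(q,4),round(e,3))
E
```

```text
[0.22066244 0.45958846 0.2177779 ] 33.3333
block top [ 0.6156 -0.3063 -0.2423] 0.078
block side [ 0.6139 -0.3105 -0.2078] 0.051
punch top [ 0.5325 -0.2963  0.    ] 0.036
punch side [ 0.5327 -0.3006  0.    ] 0.064
tin top [ 0.4503 -0.2878  0.    ] 0.026
tin side [ 0.4502 -0.2876  0.    ] 0.031
stake top [0.4417 0.2921 0.    ] 0.096
stake side [0.4413 0.2901 0.    ] 0.32
jar top [ 0.4454 -0.0025  0.    ] 0.06
jar side [ 0.446  -0.0049  0.    ] 0.075
collar top [ 0.5486 -0.0966  0.    ] 0.076
collar side [ 0.5501 -0.1007  0.    ] 0.039
stone top [0.4444 0.0939 0.5351] 0.062
stone side [0.4438 0.0939 0.2961] 0.092
```

View pics/f2.png

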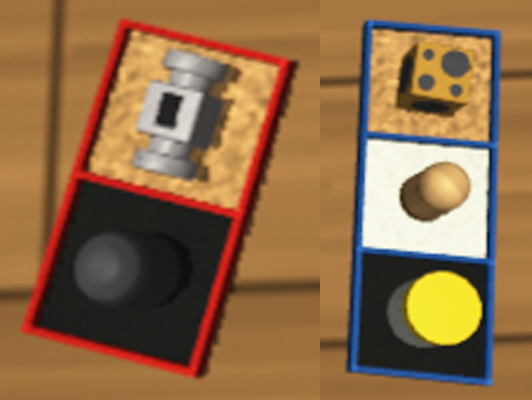

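View pics/f3.png

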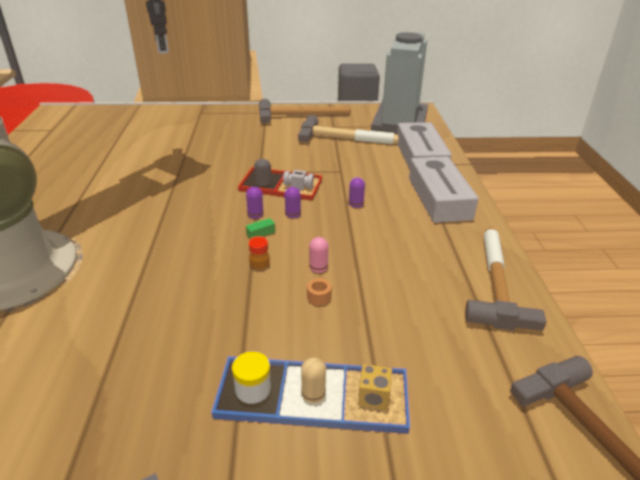

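View pics/f1.png

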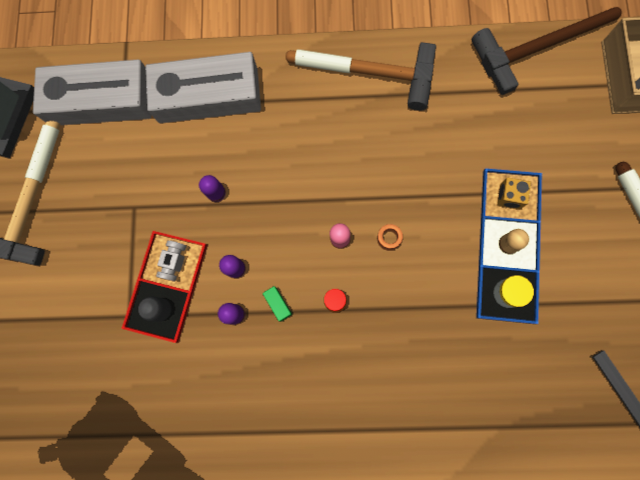

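```bash
python3 -c "
from station import robot
print(robot.job_done())"
```

```text
the job is handed in; nothing more can be done
None
```

All five pieces are in their compartments and the job is handed in at about 33 s of the 125 s allowed. They went in the order asked: block, punch and tin into the blue tray, then hammer head and stake into the red tray.

**Final check:**
- **Pieces:** Both cameras show all five upright. Block, punch, tin and stake measure within about 3–5 mm of their compartment centres. I judged the head's position by eye only.
- **Spares:** The jar and ring measure where they started, within about 1 mm. The stone does too in position, though the side view's fit of its turn wandered by a few degrees. I did not touch or re-measure the pink and purple look-alikes, and they look unmoved.
- **Forces:** The highest force I read was about 9 N, as the stake met the floor.

**Disagreements:**
- **Fingertip height:** The fingertips sat about 30 mm above the reported TCP height. The block was therefore held only near its top edge. I re-gripped the punch lower, and set the tool lower for the tin, head and stake.
- **Block angle:** The block sits turned about 5° from square to its compartment.
- **Cameras:** The two views differ by 2–4 mm in y. The side view's fit of the stake was poor because a look-alike stood nearby, so I relied on the top view for it.

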